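# Hang the wire spool on the bent bar

## Robot

A 6-joint arm with a two-finger parallel gripper is mounted at the origin on the work surface. World frame = base frame: x ahead of the robot, y to its left, z up, the work surface at z = 0. Lengths are in mm, angles in rad, forces in N, time in s.
With the tool pointing down it reaches from about 375 to 825 mm from the base axis. Payload 5.5 kg.
Tool frame: the origin (TCP) lies midway between the tips of the shut fingers; the grasp point (between the pads) lies 19 mm behind it; z points along the fingers, y is the line along which they close (so a half turn about z gives the same grasp; the last joint's range is limited). The gripper opens to 85 mm and grips with 20 to 120 N. Pads are 22 mm wide; open, the fingers measure 114 mm over their backs; the gripper's body (76 mm by 85 mm) begins 54 mm behind the grasp point. The pads swing forward as they close: fully open they stand 13 mm farther back than shut.
Start: joints at [-1.116, 0.314, -0.047, 1.21, 0, 1.571], TCP at [263.566, -539.006, 231.299] pointing down, gripper open.
Joint ranges: [-2.67, 2.67], [-0.69, 1.73], [-1.03, 1.25], [-2.08, 2.16], [-1.42, 1.45], [-3.14, 3.14]. Speed limits (rad/s): [2.39, 2.39, 3.01, 3.14, 3.14, 3.14].

## Interface

Orientations are given as a rotation vector (axis times angle).
In Python, from plant import r gives the robot as it stands.
- The arm moves only by the tool play_rows, never from a script. Its argument "rows" is a list of rows, each an object with "rot": the turn, a rotation vector about the tool's x, y, z in rad, a list of three; "slide": the shift along the tool's x, y, z in m, a list of three; "claw": the opening, from -1 (shut) to 1 (fully open), so that 0 is half open. A call has 1 to 8 rows; each row shifts and turns the commanded pose from where the row before left it, along the tool's axes as they then stand; what a row does not reach is not made up. A row lasts 1/10 s, in which the tool goes at most 50 mm and 8.59 degrees, less where a joint would pass 70% of its speed; a pose out of reach is approached as far as the arm can. A call is refused whole if a number of a shift passes 0.05 or a number of a turn 0.15, either way. A call with a gripper value outside its range is refused whole. The fingers move at their own pace and stop on an object; "newtons" is the grip in N (left out, the last holds). Time passes only in rows, so rows that do not move let the fingers close. It gives the time, the measured TCP pose, the force, the opening and the grip force at its end, in the units of the state.
- r.state(): the state, without advancing time (a new reading comes with each control period).
- r.get_image(name): name is "side" or "top" or "wrist"; returns the picture (480x640x3 uint8, red, green, blue); there is no depth.
- r.camera_info(name): a dict with "intrinsics" (3x3 intrinsics, pixels), "rvec" (rotation vector, rad) and "tvec" (3), from world to camera coordinates, as OpenCV has them; the wrist camera has in their place "hand_eye" (4x4, takes a point from camera to tool coordinates, whose origin is the TCP and whose axes are the flange's). Camera axes: x right, y down, z forward; pixel columns grow to the right and rows downward; lengths in mm; the calibration is good to about 2 mm. A picture is of the moment at which its call begins: read the wrist's pose just before it. camera_info takes no time and is no camera call.
- r.sign_off(): hands the job in; it is judged then, once.
The state is a dict: "clock": time; "joints": joint angles; "joint_vel": joint speeds; "joint_efforts": joint torques, N m; "tcp_pos": TCP position; "tcp_rot": TCP orientation; "force": force on the tool from outside, world axes, zero at the start; "moment": the same for the moment, N m; "finger_gap": opening from 0.0 (shut) to 1.0 (fully open); "gripper_force": force on a finger pad.
Only numpy, scipy, OpenCV 4.12 (cv2) and the standard library are available. Lean on these libraries where they do the work, as an engineer would, in place of code of your own. Each camera call takes 0.05 s, during which the arm holds its last target. There are 200 camera calls.

## Task

Take the spool of green wire from its rest, thread it onto the free end of the bent steel bar, slide it round the bend without jamming or forcing it, and press it gently but firmly against the orange stop collar. Let go and leave it hanging there, and leave the other things on the bench where they are.

Things in the scene. Friction and masses are not known exactly. Their poses are not given: they have to be found in the camera images.
- spool: Spool of green wire: two white flanges 92 mm in diameter, 4 mm thick; 36 mm long overall; straight bore 14 mm in diameter, open at both ends; 150 to 310 g. Origin at its centre, x axis along the bore, both ends alike. It starts in its rest, bore level 55 mm above the bench. Grip it from above across the flanges' outer faces, within 12 mm of the top rim, so that the fingertips pass above the bar.
- cradle: Fixed low black rest, 60 x 110 mm, floor 10 mm high, with two lips 22 mm high in front of and behind the spool. Origin under its centre, z up; its x axis is along the spool's bore.
- bar: Fixed bent bar, round steel 9 mm thick, all level, its centre line 140 mm above the bench. Origin on the bench under the middle of the bend, z up. Known part: from over the origin the arc of 70 mm radius turns 35 degrees to x = -25.6, y = 33.4 mm; there the free leg starts, 60 mm straight towards x -0.342, y 0.940. The bend's other half and the first leg follow: see bend_centre.
- tip (a point): Free end of the bar: centre of its rounded end, at x = -46.1, y = 89.8 mm from the bar's origin, 140 mm above the bench (the metal ends 4.5 mm beyond). Axes as the bar's. The bore has 2.5 mm of clearance all round on the straight legs, under 1 mm in the bend. Bar and collar are rigid: a millimetre off line can give tens of newtons, and over 20 N on them is forcing.
- bend_centre (a point): Bend centre, in the air at bar height, x = 40.2, y = 57.3 mm from the bar's origin, axes as the bar's. Nominally the bend ends at x = 40.2, y = -12.7 mm and the first leg runs 101 mm along +x to the riser on a base 12 mm high. But bent by hand: all past the bend's middle is swung up to 8 degrees either way about the vertical through the bar's origin. Not measured: feel or look.
- collar_zone (a point): Point at bar height, x = 95, y = -12.7 mm from the bar's origin: the nominal place of the orange stop collar's face that the spool meets. The collar, 21 mm in diameter, 12 mm thick, is clamped on the first leg up to 12 mm nearer or farther along it, and swings with the leg. Not measured. Against it, the spool's centre is 18 mm from the face.
- iron_stand: Blue soldering-iron holder with yellow cup, 100 x 65 mm, 85 mm high; bystander. Origin under its centre.
- tip_tin: Round steel tin with brass wool, 66 mm in diameter, 35 mm high; bystander. Origin under its centre.
- flux: Small clear bottle with red cap, 38 mm in diameter, 75 mm high; bystander. Origin under its centre.
- parts_tray: Grey parts tray, 80 x 60 mm, 22 mm high; bystander. Origin under its centre.
Not all that is in view belongs to the job. What is shaped like the spool but blue or pink is not meant.

How it is judged:
By the outcome, as a careful person would: the job done as asked, in the order asked, and still so for the second after the job is handed in, with the robot touching nothing.
It also fails if it takes over 72 s, if anything falls off the work surface, if the arm or the gripper's body presses on something with over 40 N, if the wrist force passes 120 N, or if a joint passes its speed limit or range.

## Working session

There is one attempt and no reset: what is moved stays moved. The work goes in short steps, Python scripts to look and compute and a tool call to move; the robot and the scene stay as the last step left them, time stands still between calls to the robot, and variables do not carry over. Pictures are saved under pics/ and viewed, at most 10 in all, crops included, and the job is handed in when it is done.

Besides the shell and the picture viewer there is one more tool, called after ">>>" by a JSON object that holds its "op" and its "data". play_rows: Moves the arm, as the interface text tells. Its arguments: {"type":"object","properties":{"rows":{"type":"array","items":{"type":"object","properties":{"rot":{"type":"array","items":{"type":"number"}},"slide":{"type":"array","items":{"type":"number"}},"claw":{"type":"number"}}}},"newtons":{"type":"number"}},"required":["rows"]}

```bash
ls; mkdir -p pics
python3 - <<'E'
from plant import r
import cv2,numpy as np
for n in("side","top"):
    im=r.get_image(n); cv2.imwrite(f"pics/{n}0.png",im[...,::-1])
    c=r.camera_info(n); print(n,np.round(c["intrinsics"],1).tolist(),c["rvec"],c["tvec"])
c=r.camera_info("wrist");print(c)
s=r.state();print(s)
E
```

```text
pics
side [[436.4, 0.0, 319.5], [0.0, 436.4, 243.2], [0.0, 0.0, 1.0]] [ 0.09143218 -2.66686645  1.5337283 ] [488.81401763 114.84239083 965.21481765]
top [[558.8, 0.0, 322.7], [0.0, 558.8, 235.1], [0.0, 0.0, 1.0]] [ 2.15559736 -2.19198531  0.06751282] [  12.76086898  501.87842701 1358.86659927]
{'intrinsics': array([[336.65187065,   0.        , 322.868     ],
       [  0.        , 336.65187065, 241.61256099],
       [  0.        ,   0.        ,   1.        ]]), 'hand_eye': array([[-1.17610261e-03, -9.58828106e-01, -2.83984646e-01,
         7.18387368e+01],
       [ 9.99999303e-01, -1.09719287e-03, -4.36933574e-04,
         1.01502201e+00],
       [ 1.07358262e-04, -2.83984962e-01,  9.58828728e-01,
        -1.43054971e+02],
       [ 0.00000000e+00,  0.00000000e+00,  0.00000000e+00,
         1.00000000e+00]])}
{'clock': 0.1, 'joints': array([-1.11596493e+00,  3.14144898e-01, -4.80178023e-02,  1.21022291e+00,
       -6.53796472e-06,  1.57079342e+00]), 'joint_vel': array([-0.00100266, -0.00201932, -0.00030261, -0.00026779, -0.00031094,
       -0.00061188]), 'joint_efforts': array([-4.13591260e-04, -5.40766990e+01,  3.40540409e+01,  1.11778075e-02,
       -3.60286879e-05, -1.45170617e-05]), 'tcp_pos': array([ 263.34196108, -538.50590831,  230.51006889]), 'tcp_rot': array([-3.05919574e+00, -7.07960791e-01,  5.72569100e-04]), 'force': array([-0.16117877,  0.66465622, -1.18107863]), 'moment': array([ 0.01801825, -0.00533342, -0.03621429]), 'gripper_force': 0.0, 'finger_gap': 0.9979958939139653}
```

View pics/side0.png

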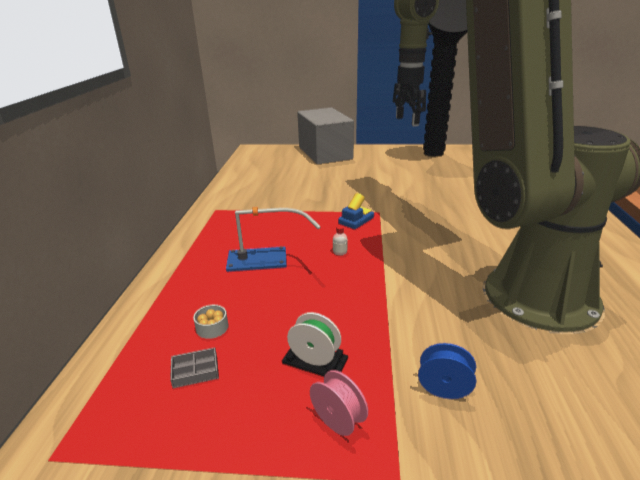

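View pics/top0.png

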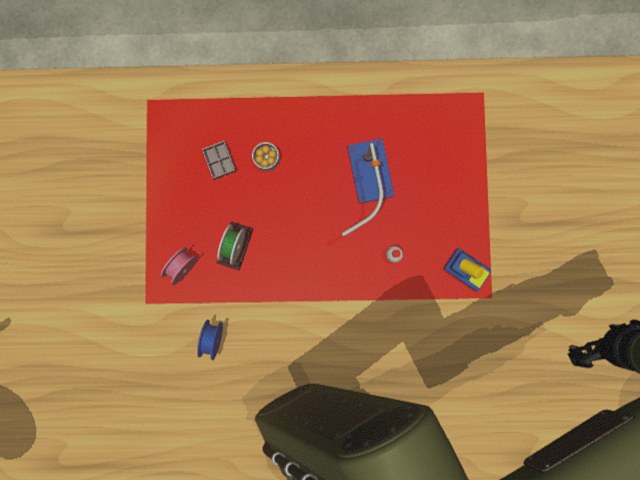

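Candidates: green spool (top 234,243; side 314,338), pink (top 180,265), blue (top 210,338). I choose the green one, in its black rest. Next, close crops of it and the bar.

```bash
cat > h.py <<'E'
import numpy as np,cv2
from scipy.spatial.transform import Rotation as R
from plant import r
def cam(n,st=None):
    c=r.camera_info(n);K=np.array(c["intrinsics"])
    if n=="wrist":
        st=st or r.state();T=np.eye(4);T[:3,:3]=R.from_rotvec(st["tcp_rot"]).as_matrix();T[:3,3]=st["tcp_pos"]
        M=np.linalg.inv(T@np.array(c["hand_eye"]))
    else:
        M=np.eye(4);M[:3,:3]=R.from_rotvec(c["rvec"]).as_matrix();M[:3,3]=np.ravel(c["tvec"])
    return K@M[:3]
def proj(P,X):
    q=np.c_[np.atleast_2d(X),np.ones(len(np.atleast_2d(X)))]@P.T;return q[:,:2]/q[:,2:]
def tri(P1,a,P2,b):
    X=cv2.triangulatePoints(P1,P2,np.array(a,float).reshape(2,1),np.array(b,float).reshape(2,1));return (X[:3]/X[3]).ravel()
def onz(P,uv,z):
    H=P[:,[0,1,3]].copy();H[:,2]+=P[:,2]*z;q=np.linalg.solve(H,[*uv,1]);return q[:2]/q[2]
def crop(im,x,y,w,h,s): return cv2.resize(im[y:y+h,x:x+w],None,fx=s,fy=s,interpolation=cv2.INTER_CUBIC)
E
python3 - <<'E'
import cv2,numpy as np
from h import crop
t=cv2.imread("pics/top0.png");s=cv2.imread("pics/side0.png")
o=np.zeros((600,800,3),np.uint8)
def put(c,x,y):o[y:y+c.shape[0],x:x+c.shape[1]]=c[:600-y,:800-x]
put(crop(t,330,130,80,115,4),0,0)      # 320x460
put(crop(s,220,195,110,80,4),330,0)    # 440x320
put(crop(t,205,210,55,65,4),330,330)   # 220x260
put(crop(s,275,305,80,75,3),555,330)
cv2.imwrite("pics/c1.png",o)
E
```

```text
(no output)
```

View pics/c1.png

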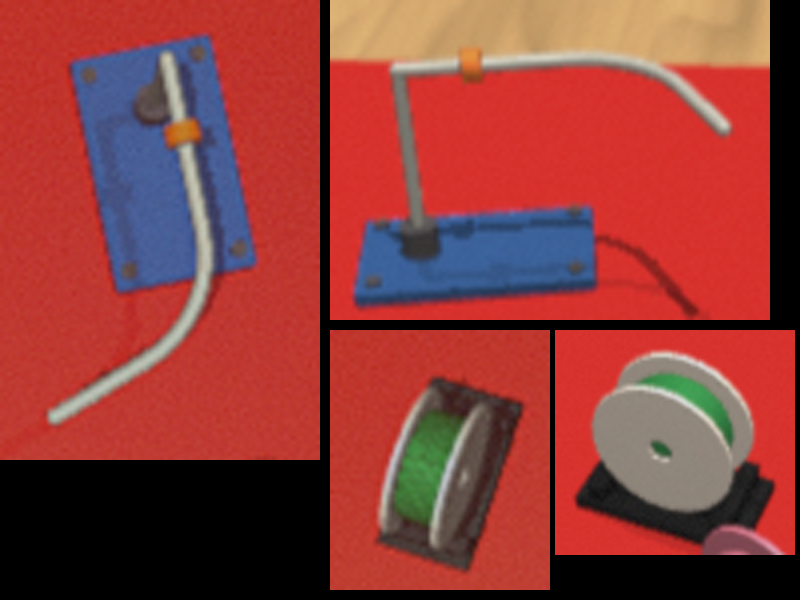

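Crops show: the chosen spool is green and sits in the black rest. The bar tip is at about top (343,234.5) / side (319,227.5). The collar is at top (375.8,163.3) / side (255,211). Now I fit models to both views.

```bash
cat > fit.py <<'E'
import cv2,numpy as np
from h import *
from scipy.optimize import least_squares,minimize
t=cv2.imread("pics/top0.png");s=cv2.imread("pics/side0.png");Pt,Ps=cam("top"),cam("side")
print("tip",tri(Pt,(343.5,234),Ps,(318.3,227)),"collar",tri(Pt,(375.75,163.25),Ps,(255,211.25)),"riser",tri(Pt,(371.75,144.5),Ps,(237,212.5)))
def barpts(p,n=40):
    x,y,yaw,sw=p[:4]
    a=np.radians(35);th=np.linspace(0,a,n)  # arc in bar frame, tangent at origin along (cos-17.5..)
    C=np.array([40.2,57.3]);v=-C
    def rot(v,g): return np.c_[v[0]*np.cos(g)-v[1]*np.sin(g),v[0]*np.sin(g)+v[1]*np.cos(g)]
    A=C+rot(v,-th); free=A[-1]+np.linspace(0,60,n)[1:,None]*np.array([-.342,.940])
    B=C+rot(v,th); leg=B[-1]+np.linspace(0,101,n)[1:,None]*[1,0]
    B=np.r_[B,leg]@R.from_euler('z',sw).as_matrix()[:2,:2].T
    q=np.r_[np.r_[A,free][::-1],B]@R.from_euler('z',yaw).as_matrix()[:2,:2].T+[x,y]
    return np.c_[q,np.full(len(q),p[4] if len(p)>4 else 140)]
def gray(im,x0,y0,x1,y1):
    h=cv2.cvtColor(im,cv2.COLOR_BGR2HSV);m=((h[...,1]<75)&(h[...,2]>110)).astype(np.uint8)
    k=np.zeros_like(m);k[y0:y1,x0:x1]=m[y0:y1,x0:x1];return np.argwhere(k)[:,::-1].astype(float)
gt=gray(t,338,143,390,240);gs=gray(s,235,209,322,230)
gs=gs[~((gs[:,0]<245)&(gs[:,1]>216))]
print(len(gt),len(gs))
def dist(q,poly):
    return np.array([-abs(cv2.pointPolygonTest(np.r_[poly,poly[::-1]].astype(np.float32),tuple(map(float,a)),True)) for a in q])
def res(p):
    b=barpts(p);a=proj(Pt,b);c=proj(Ps,b)
    o=[dist(gt,a),dist(gs,c)]
    e=[np.linalg.norm(a[0]-(343.8,233.8))*5,np.linalg.norm(c[0]-(318,226.8))*5]
    return np.r_[o[0],o[1],e]
if __name__=="__main__":
    T=tri(Pt,(343.5,234),Ps,(318.3,227));Rr=tri(Pt,(371.75,144.5),Ps,(237,212.5))
    d=(Rr-T)[:2];nom=np.array([141.2+46.1,-12.7-89.8]);yaw=np.arctan2(d[1],d[0])-np.arctan2(nom[1],nom[0])
    o=T[:2]-R.from_euler('z',yaw).as_matrix()[:2,:2]@[-46.1,89.8]
    best=min((least_squares(res,[*o,yaw,sw,140],x_scale=[1,1,.01,.01,1],diff_step=1e-4,loss='soft_l1') for sw in(-.1,0,.1)),key=lambda q:q.cost)
    p=best.x;print("bar",np.round(p,3),"cost",best.cost,"yaw,swing deg",np.degrees(p[2:4]))
    rm=lambda g:R.from_euler('z',g).as_matrix()[:2,:2]
    print("tip",rm(p[2])@[-46.1,89.8]+p[:2])
    q=rm(-p[2]-p[3])@(tri(Pt,(375.75,163.25),Ps,(255,211.25))[:2]-p[:2]);print("collar mid in leg frame",q)
    np.save("bar.npy",p)
    # spool silhouettes
    def smask(im,x0,y0,x1,y1):
        h=cv2.cvtColor(im,cv2.COLOR_BGR2HSV);H,S,V=[h[...,i] for i in range(3)]
        m=(((S<75)&(V>95))|((H>40)&(H<85)&(V>50)&(S>90))).astype(np.uint8);k=np.zeros_like(m);k[y0:y1,x0:x1]=m[y0:y1,x0:x1];return k
    mt=smask(t,205,210,260,275);ms=smask(s,280,308,350,372)
    def hull(p):
        a=np.linspace(0,2*np.pi,60);x,y,z,w=p;e=np.array([np.cos(w),np.sin(w),0]);f=np.array([-np.sin(w),np.cos(w),0])
        return np.vstack([np.array([x,y,z])+k*18*e+46*(np.cos(a)[:,None]*f+np.sin(a)[:,None]*[0,0,1]) for k in(-1,1)])
    def c(p):
        o=0
        for P,m in((Pt,mt),(Ps,ms)):
            k=np.zeros((480*4,640*4),np.uint8);cv2.fillConvexPoly(k,cv2.convexHull(((proj(P,hull(p))+.5)*4).astype(np.int32)),1)
            k=cv2.resize(k.astype(np.float32),(640,480),interpolation=cv2.INTER_AREA);o+=np.abs(k-m).sum()
        return o
    x0=onz(Pt,(233,243),80)
    b=min((minimize(c,[*x0,55,w],method="Nelder-Mead",options=dict(initial_simplex=[[x0[0]+5*(i==0),x0[1]+5*(i==1),55+4*(i==2),w+.15*(i==3)] for i in range(5)])) for w in np.arange(0,3.14,.4)),key=lambda q:q.fun)
    print("spool",b.x,b.fun,mt.sum(),ms.sum());np.save("spool.npy",b.x)
E
python3 fit.py
```

```text
tip [494.09710723 -44.31907165 137.82318379] collar [ 654.35951676 -120.75098726  137.3012333 ] riser [ 697.45761186 -112.74412241  137.30396987]
423 245
bar [ 5.57242e+02 -1.24027e+02  1.93000e-01 -1.30000e-02  1.39219e+02] cost 339.7419007121737 yaw,swing deg [11.05869452 -0.77010883]
tip [494.77284005 -44.73691215]
collar mid in leg frame [ 96.14124398 -14.12270789]
spool [481.22100163 225.24730574  53.96622784   1.17534947] 397.25 540 2050
```

Spool at about (481, 225, 54), axis 67°. Tip at about (494, -45, 138–140), consistent with the given heights. Next: a wrist look over the bar on the way.

```bash
cat > plan.py <<'E'
import sys,json
from h import *
def yawof(st): y=R.from_rotvec(st["tcp_rot"]).as_matrix()[:,1];return np.degrees(np.arctan2(y[1],y[0]))
def frame(yaw):
    a=np.radians(yaw);y=np.array([np.cos(a),np.sin(a),0]);z=np.array([0,0,-1.]);return np.c_[np.cross(y,z),y,z]
def rows(p0,w0,way,dec=4):
    """way: list of (x,y,z,yaw); one row each. Tool pointing down."""
    p=np.array(p0,float);w=w0;out=[]
    for q in way:
        d=np.round(frame(w).T@(np.array(q[:3])-p)/1000,dec);t=round(-np.radians(q[3]-w),dec)
        p=p+frame(w)@d*1000;w-=np.degrees(t);out.append(dict(slide=d.tolist(),rot=[0,0,t]))
    return out
def show(rs,k=8):
    for i in range(0,len(rs),k):print(json.dumps(rs[i:i+k]).replace(" ",""))
if __name__=="__main__":
    st=r.state();a=list(map(float,sys.argv[1:6]));n=int(a[4]);p,w=st["tcp_pos"],yawof(st)
    dw=(a[3]-w+180)%360-180
    print("at",np.round(p,1),round(w,2),"dw",round(dw,1))
    show(rows(p,w,[(*(p+(np.array(a[:3])-p)*i/n),w+dw*i/n) for i in range(1,n+1)],3 if n>3 else 4))
E
python3 plan.py 573 -142 230 -20 12
```

```text
at [ 263.3 -538.5  230.5] -63.94 dw 43.9
[{"slide":[0.038,-0.018,0.0],"rot":[0,0,-0.064]},{"slide":[0.039,-0.016,0.0],"rot":[0,0,-0.064]},{"slide":[0.039,-0.014,0.0],"rot":[0,0,-0.064]},{"slide":[0.041,-0.01,0.0],"rot":[0,0,-0.064]},{"slide":[0.041,-0.009,0.0],"rot":[0,0,-0.064]},{"slide":[0.041,-0.005,0.0],"rot":[0,0,-0.063]},{"slide":[0.042,-0.003,0.0],"rot":[0,0,-0.064]},{"slide":[0.042,-0.0,0.0],"rot":[0,0,-0.064]}]
[{"slide":[0.042,0.002,0.0],"rot":[0,0,-0.064]},{"slide":[0.042,0.005,0.0],"rot":[0,0,-0.064]},{"slide":[0.041,0.008,0.0],"rot":[0,0,-0.064]},{"slide":[0.041,0.01,0.001],"rot":[0,0,-0.064]}]
```

>>> {"op": "play_rows", "data": {"rows": [{"slide": [0.038,-0.018,0.0],"rot": [0,0,-0.064],"claw": 1},{"slide": [0.039,-0.016,0.0],"rot": [0,0,-0.064],"claw": 1},{"slide": [0.039,-0.014,0.0],"rot": [0,0,-0.064],"claw": 1},{"slide": [0.041,-0.01,0.0],"rot": [0,0,-0.064],"claw": 1},{"slide": [0.041,-0.009,0.0],"rot": [0,0,-0.064],"claw": 1},{"slide": [0.041,-0.005,0.0],"rot": [0,0,-0.063],"claw": 1},{"slide": [0.042,-0.003,0.0],"rot": [0,0,-0.064],"claw": 1},{"slide": [0.042,0,0.0],"rot": [0,0,-0.064],"claw": 1}]}}

```text
clock: 0.9
tcp_pos: [470.8, -273.5, 231.0]
tcp_rot: [-2.78, -1.462, 0.0]
force: [0.4, -0.1, -0.6]
finger_gap: 0.999
gripper_force: 0.0
```

>>> {"op": "play_rows", "data": {"rows": [{"slide": [0.042,0.002,0.0],"rot": [0,0,-0.064],"claw": 1},{"slide": [0.042,0.005,0.0],"rot": [0,0,-0.064],"claw": 1},{"slide": [0.041,0.008,0.0],"rot": [0,0,-0.064],"claw": 1},{"slide": [0.041,0.01,0.001],"rot": [0,0,-0.064],"claw": 1},{"slide": [0,0,0],"claw": 1}]}}

```text
schema error: expected keys rot, slide, claw
```

```bash
python3 - <<'E'
from h import *
from fit import barpts
import json
st=r.state();im=r.get_image("wrist")[...,::-1].copy();cv2.imwrite("pics/w1raw.png",im)
json.dump({k:np.array(st[k]).tolist() for k in("tcp_pos","tcp_rot")},open("w1.json","w"))
print(st["clock"],st["tcp_pos"],st["tcp_rot"],st["force"])
p=np.load("bar.npy");P=cam("wrist",st);q=proj(P,barpts(p));cv2.polylines(im,[np.round(q).astype(int)],False,(0,0,255),1)
cv2.imwrite("pics/w1.png",im)
E
python3 plan.py 530 -50 230 25 6
```

```text
tip [494.09710723 -44.31907165 137.82318379] collar [ 654.35951676 -120.75098726  137.3012333 ] riser [ 697.45761186 -112.74412241  137.30396987]
423 245
0.9 [ 470.76375696 -273.458508    230.9997706 ] [-2.78013773e+00 -1.46209597e+00  4.90299337e-04] [ 0.38171778 -0.08407402 -0.63078458]
at [ 474.3 -268.9  231. ] -34.11 dw 59.1
[{"slide":[0.035,-0.013,0.0],"rot":[0,0,-0.172]},{"slide":[0.037,-0.006,0.0],"rot":[0,0,-0.172]},{"slide":[0.038,-0.0,0.0],"rot":[0,0,-0.172]},{"slide":[0.037,0.006,0.001],"rot":[0,0,-0.172]},{"slide":[0.036,0.013,-0.0],"rot":[0,0,-0.172]},{"slide":[0.032,0.018,-0.0],"rot":[0,0,-0.172]}]
```

View pics/w1.png

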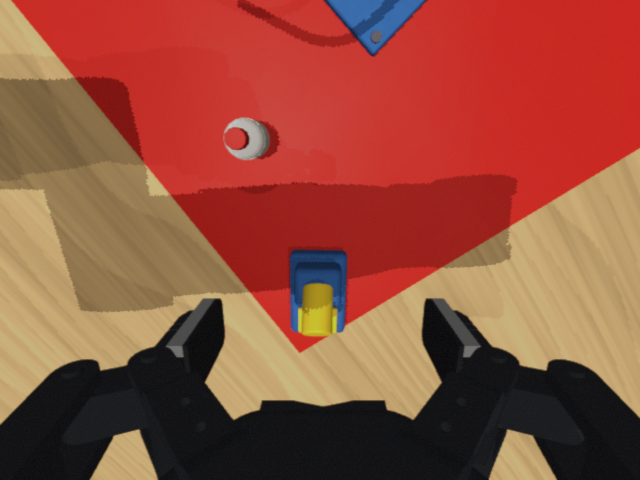

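That picture shows only the iron stand (318,300) and the bottle (245,138), because the second move was refused. I play it again.

>>> {"op": "play_rows", "data": {"rows": [{"slide": [0.042,0.002,0.0],"rot": [0,0,-0.064],"claw": 1},{"slide": [0.042,0.005,0.0],"rot": [0,0,-0.064],"claw": 1},{"slide": [0.041,0.008,0.0],"rot": [0,0,-0.064],"claw": 1},{"slide": [0.025,0.01,0.001],"rot": [0,0,-0.064],"claw": 1},{"slide": [0,0,0],"rot": [0,0,0],"claw": 1}]}}

```text
clock: 1.45
tcp_pos: [568.5, -154.1, 229.5]
tcp_rot: [-2.568, -1.808, -0.001]
force: [-0.4, -0.5, 0.4]
finger_gap: 1.0
gripper_force: 0.0
```

```bash
sed -i 's/^print(/if __name__=="__main__":print(/' fit.py
cat > wl.py <<'E'
import sys,json
from h import *
from fit import barpts
n=sys.argv[1];st=r.state();im=r.get_image("wrist")[...,::-1].copy();cv2.imwrite(f"pics/{n}raw.png",im)
json.dump({k:np.array(st[k]).tolist() for k in("tcp_pos","tcp_rot")},open(n+".json","w"))
print(st["clock"],st["tcp_pos"],st["force"])
p=np.load("bar.npy");P=cam("wrist",st);q=proj(P,barpts(p));cv2.polylines(im,[np.round(q).astype(int)],False,(0,0,255),1)
cv2.imwrite(f"pics/{n}.png",im)
E
python3 wl.py w2; python3 plan.py 520 -110 230 20 6
```

```text
1.45 [ 568.46978966 -154.0985614   229.4806553 ] [-0.35906266 -0.49962983  0.38941243]
at [ 567.2 -155.5  229.5] -19.88 dw 39.9
[{"slide":[0.004,-0.01,-0.0],"rot":[0,0,-0.116]},{"slide":[0.006,-0.009,-0.0],"rot":[0,0,-0.116]},{"slide":[0.007,-0.009,-0.0],"rot":[0,0,-0.116]},{"slide":[0.007,-0.008,-0.0],"rot":[0,0,-0.116]},{"slide":[0.009,-0.007,-0.0],"rot":[0,0,-0.116]},{"slide":[0.009,-0.006,-0.0],"rot":[0,0,-0.116]}]
```

View pics/w2.png

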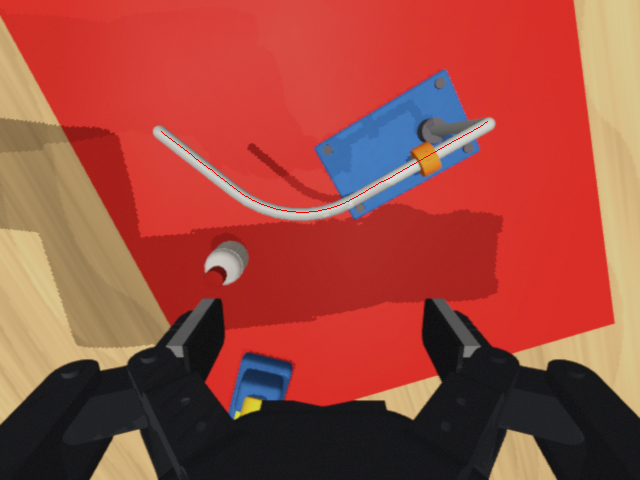

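The wrist view shows the bar clear of the fingers: tip (158,131), collar (426,158), elbow (491,124). The model fits within about 1–2 px. One more wrist view from another place, then on to the spool.

>>> {"op": "play_rows", "data": {"rows": [{"slide": [0.004,-0.01,0],"rot": [0,0,-0.116],"claw": 1},{"slide": [0.006,-0.009,0],"rot": [0,0,-0.116],"claw": 1},{"slide": [0.007,-0.009,0],"rot": [0,0,-0.116],"claw": 1},{"slide": [0.007,-0.008,0],"rot": [0,0,-0.116],"claw": 1},{"slide": [0.009,-0.007,0],"rot": [0,0,-0.116],"claw": 1},{"slide": [0.009,-0.006,0],"rot": [0,0,-0.116],"claw": 1},{"slide": [0,0,0],"rot": [0,0,0],"claw": 1},{"slide": [0,0,0],"rot": [0,0,0],"claw": 1}]}}

```text
clock: 2.3
tcp_pos: [519.0, -111.9, 230.4]
tcp_rot: [1.81, 2.568, -0.0]
force: [0.0, 0.4, -0.2]
finger_gap: 1.003
gripper_force: 0.0
```

```bash
python3 wl.py w3
cat > fit2.py <<'E'
import json
from fit import *
def W(n):
    d=json.load(open(n+".json"));return cam("wrist",d),cv2.imread(f"pics/{n}raw.png")
p0=np.load("bar.npy");vs=[]
for n in("w2","w3"):
    P,im=W(n);k=np.zeros((480,640),np.uint8);q=proj(P,barpts(p0));cv2.polylines(k,[np.round(q).astype(int)],False,1,17)
    h=cv2.cvtColor(im,cv2.COLOR_BGR2HSV);m=((h[...,1]<80)&(h[...,2]>115)&(k>0)).astype(np.uint8)
    nl,lab,stt,_=cv2.connectedComponentsWithStats(m);m[np.isin(lab,[i for i in range(1,nl) if stt[i,4]<150])]=0
    o=((h[...,0]>5)&(h[...,0]<22)&(h[...,1]>170)&(h[...,2]>120)&(cv2.dilate(k,np.ones((9,9)))>0)).astype(np.uint8)
    nl,lab,stt,ce=cv2.connectedComponentsWithStats(o);j=1+stt[1:,4].argmax()
    g=np.argwhere(m)[:,::-1].astype(float);print(n,len(g),"collar",ce[j],stt[j]);vs.append((P,g,ce[j],q[0]))
def ext(p):  # rounded tip: extend the line by 4.5 at free end
    b=barpts(p);return b
def res2(p,vv=vs):
    o=[]
    for P,g,_,t0 in vv:
        a=proj(P,ext(p));o.append(dist(g,a))
        u=(a[0]-a[8]);u/=np.linalg.norm(u);s=np.linalg.norm(proj(P,barpts(p))[0]-proj(P,barpts(p)-[0,0,0])[3])
        c=((g-a[0])@u);near=np.linalg.norm(g-a[0],axis=1)<25;px=np.linalg.norm(a[0]-a[20])/np.linalg.norm(ext(p)[0]-ext(p)[20])
        o.append([(np.percentile(c[near],99.5)-4.3*px)*10])
    return np.concatenate(o)
rm=lambda g:R.from_euler('z',g).as_matrix()[:2,:2]
for nm,vv,fz in(("w2",vs[:1],1),("w3",vs[1:],1),("both",vs,0),("both z140",vs,1)):
    f=(lambda x:res2([*x,140],vv)) if fz else (lambda x:res2(x,vv))
    b=least_squares(f,p0[:4] if fz else p0,x_scale=[1,1,.01,.01]+[1]*(not fz),diff_step=1e-4,loss="soft_l1");p=np.r_[b.x,140][:5]
    out=[]
    for P,_,c,_ in vv: out.append(np.round(rm(-p[2]-p[3])@(onz(P,c,p[4]+2)-p[:2]),1))
    print(nm,np.round(p,3),"deg",np.degrees(p[2:4]).round(2),"tip",(rm(p[2])@[-46.1,89.8]+p[:2]).round(1),"collar",out,"cost",b.cost)
    if nm=="both z140":np.save("bar2.npy",p)
print("collar tri",tri(vs[0][0],vs[0][2],vs[1][0],vs[1][2]))
E
python3 fit2.py; python3 plan.py 481 225 170 67.3 9
```

```text
2.3 [ 519.03137961 -111.8520625   230.42740621] [ 0.04503822  0.37948209 -0.21362935]
w2 4709 collar [426.13793103 157.5862069 ] [411 142  29  34 551]
w3 3360 collar [488.9478458  311.46938776] [476 298  24  27 441]
w2 [ 5.55358e+02 -1.24824e+02  1.85000e-01 -1.00000e-02  1.40000e+02] deg [10.61 -0.59] tip [493.5 -45. ] collar [array([ 97.5, -11.9])] cost 11864.29150841633
w3 [ 5.56115e+02 -1.25497e+02  1.81000e-01 -4.00000e-03  1.40000e+02] deg [10.36 -0.25] tip [494.6 -45.4] collar [array([ 99.4, -11.6])] cost 7418.145136530298
both [ 5.55658e+02 -1.24303e+02  1.80000e-01 -1.00000e-03  1.44174e+02] deg [10.32 -0.06] tip [494.2 -44.2] collar [array([ 96.1, -12. ]), array([ 97. , -11.2])] cost 18919.39531749506
both z140 [ 5.55718e+02 -1.25124e+02  1.83000e-01 -7.00000e-03  1.40000e+02] deg [10.5  -0.39] tip [494.  -45.2] collar [array([ 97.2, -11.7]), array([ 99.7, -12. ])] cost 19392.48920723285
collar tri [ 652.25827132 -118.31385957  147.14893384]
at [ 519.3 -111.9  230.4] 19.67 dw 47.6
[{"slide":[0.037,0.009,0.007],"rot":[0,0,-0.092]},{"slide":[0.035,0.011,0.006],"rot":[0,0,-0.093]},{"slide":[0.035,0.016,0.007],"rot":[0,0,-0.092]},{"slide":[0.033,0.018,0.007],"rot":[0,0,-0.092]},{"slide":[0.031,0.021,0.007],"rot":[0,0,-0.093]},{"slide":[0.029,0.024,0.006],"rot":[0,0,-0.092]},{"slide":[0.027,0.027,0.007],"rot":[0,0,-0.093]},{"slide":[0.024,0.029,0.007],"rot":[0,0,-0.092]}]
[{"slide":[0.021,0.031,0.006],"rot":[0,0,-0.092]}]
```

>>> {"op": "play_rows", "data": {"rows": [{"slide": [0.037,0.009,0.007],"rot": [0,0,-0.092],"claw": 1},{"slide": [0.035,0.011,0.006],"rot": [0,0,-0.093],"claw": 1},{"slide": [0.035,0.016,0.007],"rot": [0,0,-0.092],"claw": 1},{"slide": [0.033,0.018,0.007],"rot": [0,0,-0.092],"claw": 1},{"slide": [0.031,0.021,0.007],"rot": [0,0,-0.093],"claw": 1},{"slide": [0.029,0.024,0.006],"rot": [0,0,-0.092],"claw": 1},{"slide": [0.027,0.027,0.007],"rot": [0,0,-0.093],"claw": 1},{"slide": [0.024,0.029,0.007],"rot": [0,0,-0.092],"claw": 1}]}}

```text
clock: 3.15
tcp_pos: [484.4, 189.8, 176.1]
tcp_rot: [0.752, 3.05, -0.0]
force: [0.5, 0.5, 0.4]
finger_gap: 1.001
gripper_force: 0.0
```

>>> {"op": "play_rows", "data": {"rows": [{"slide": [0.021,0.031,0.006],"rot": [0,0,-0.092],"claw": 1},{"slide": [0,0,0],"rot": [0,0,0],"claw": 1},{"slide": [0,0,0],"rot": [0,0,0],"claw": 1}]}}

```text
clock: 3.45
tcp_pos: [480.0, 226.0, 169.9]
tcp_rot: [-0.614, -3.081, 0.002]
force: [1.0, -0.9, 1.0]
finger_gap: 1.0
gripper_force: 0.0
```

```bash
python3 wl.py w4
python3 - <<'E'
import json
from h import *
d=json.load(open("w4.json"));P=cam("wrist",d);im=cv2.imread("pics/w4raw.png");x,y,z,w=np.load("spool.npy")
a=np.linspace(0,2*np.pi,80);e=np.array([np.cos(w),np.sin(w),0]);f=np.array([-np.sin(w),np.cos(w),0])
for k in(-18,18):
    q=proj(P,np.array([x,y,z])+k*e+46*(np.cos(a)[:,None]*f+np.sin(a)[:,None]*[0,0,1]));cv2.polylines(im,[np.round(q).astype(int)],True,(255,0,255),1)
cv2.imwrite("pics/w4.png",im)
E
```

```text
3.45 [480.03196019 226.02271523 169.9213789 ] [ 0.97095258 -0.86276615  1.00516532]
```

View pics/w4.png

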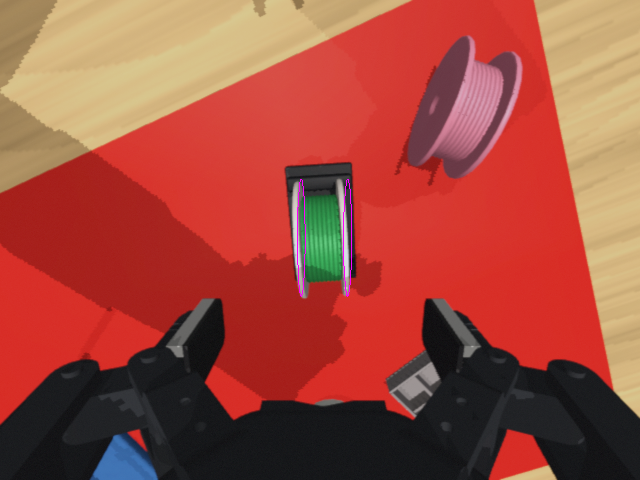

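The view shows the green spool upright in its rest between (294,182) and (350,297), with pink at (465,105). The model is off by about 2 mm. I refine it in this view.

Run:
```python
import json
from h import *
from plan import frame,rows,show,yawof
from scipy.optimize import minimize
d=json.load(open("w4.json"));P=cam("wrist",d);im=cv2.imread("pics/w4raw.png");s0=np.load("spool.npy")
h=cv2.cvtColor(im,cv2.COLOR_BGR2HSV);H,S,V=[h[...,i] for i in range(3)]
m=(((S<80)&(V>95))|((H>40)&(H<85)&(V>50)&(S>90))).astype(np.uint8);k=np.zeros_like(m);k[170:308,280:370]=m[170:308,280:370];m=k
a=np.linspace(0,2*np.pi,80)
def c(p,z):
    x,y,w=p;e=np.array([np.cos(w),np.sin(w),0]);f=np.array([-np.sin(w),np.cos(w),0])
    k=np.zeros((1920,2560),np.uint8)
    for rr in ((18,14),(-18,-14)):
        q=np.vstack([proj(P,np.array([x,y,z])+j*e+46*(np.cos(a)[:,None]*f+np.sin(a)[:,None]*[0,0,1])) for j in rr])
        cv2.fillConvexPoly(k,cv2.convexHull(((q+.5)*4).astype(np.int32)),1)
    core=np.vstack([proj(P,np.array([x,y,z])+j*e+40*(np.cos(a)[:,None]*f+np.sin(a)[:,None]*[0,0,1])) for j in(18,-18)])
    cv2.fillConvexPoly(k,cv2.convexHull(((core+.5)*4).astype(np.int32)),1)
    k=cv2.resize(k.astype(np.float32),(640,480),interpolation=cv2.INTER_AREA);return np.abs(k-m).sum()
for z in(54,55,56):
    x0=s0[[0,1,3]]
    b=min((minimize(c,x0+o,args=(z,),method="Nelder-Mead",options=dict(initial_simplex=[x0+o+np.diag([3,3,.06])[i-1]*(i>0) for i in range(4)])) for o in([-2,0,0],[2,2,.05],[0,-2,-.05])),key=lambda q:q.fun)
    print(z,b.x,np.degrees(b.x[2]),b.fun,m.sum())
    if z==55: np.save("spool2.npy",[b.x[0],b.x[1],55,b.x[2]])
```

```text
54 [480.61581731 223.27508712   1.23949369] 71.01775693050307 701.0 5077
55 [480.69764507 223.20827632   1.23731603] 70.89298632863242 715.75 5077
56 [480.49151566 223.3481734    1.23708139] 70.87954283693077 731.1875 5077
```

```bash
python3 plan.py 480.6 223.3 86 71 5
```

```text
at [480.2 225.3 170.2] 67.38 dw 3.6
[{"slide":[-0.0,-0.0,0.017],"rot":[0,0,-0.013]},{"slide":[-0.0,-0.001,0.017],"rot":[0,0,-0.012]},{"slide":[-0.001,-0.0,0.016],"rot":[0,0,-0.013]},{"slide":[0.0,-0.0,0.017],"rot":[0,0,-0.012]},{"slide":[-0.0,-0.001,0.017],"rot":[0,0,-0.013]}]
```

>>> {"op": "play_rows", "data": {"rows": [{"slide": [0,0,0.017],"rot": [0,0,-0.013],"claw": 1},{"slide": [0,-0.001,0.017],"rot": [0,0,-0.012],"claw": 1},{"slide": [-0.001,0,0.016],"rot": [0,0,-0.013],"claw": 1},{"slide": [0,0,0.017],"rot": [0,0,-0.012],"claw": 0.6},{"slide": [0,-0.001,0.017],"rot": [0,0,-0.013],"claw": 0.3},{"slide": [0,0,0],"rot": [0,0,0],"claw": 0.2},{"slide": [0,0,0],"rot": [0,0,0],"claw": 0.1}], "newtons": 40}}

```text
clock: 4.2
tcp_pos: [480.5, 222.5, 86.7]
tcp_rot: [-0.52, -3.098, 0.001]
force: [-0.3, -0.5, -0.8]
finger_gap: 0.554
gripper_force: 0.0
```

>>> {"op": "play_rows", "data": {"rows": [{"slide": [0,0,0],"rot": [0,0,0],"claw": 0},{"slide": [0,0,0],"rot": [0,0,0],"claw": -0.1},{"slide": [0,0,0],"rot": [0,0,0],"claw": -0.4},{"slide": [0,0,0],"rot": [0,0,0],"claw": -0.6},{"slide": [0,0,0],"rot": [0,0,0],"claw": -0.6}]}}

```text
clock: 4.7
tcp_pos: [481.1, 223.9, 87.5]
tcp_rot: [0.515, 3.097, 0.001]
force: [-1.2, -0.6, 6.3]
finger_gap: 0.411
gripper_force: 39.9
```

Run:
```python
from h import *
st=r.state();print({k:np.round(st[k],3) for k in("tcp_pos","force","moment","finger_gap","gripper_force")})
w=r.get_image("wrist")[...,::-1];s=r.get_image("side")[...,::-1]
a=crop(w,200,150,240,250,1.6);b=crop(s,265,270,100,110,3.8)
o=np.zeros((420,800,3),np.uint8);o[:400,:384]=a[:400,:384];o[:418,400:780]=b[:418];cv2.imwrite("pics/g1.png",o)
```

```text
{'tcp_pos': array([481.053, 223.937,  87.478]), 'force': array([-1.229, -0.626,  6.266]), 'moment': array([-0.312,  0.141, -0.032]), 'finger_gap': np.float64(0.411), 'gripper_force': np.float64(39.938)}
```

View pics/g1.png

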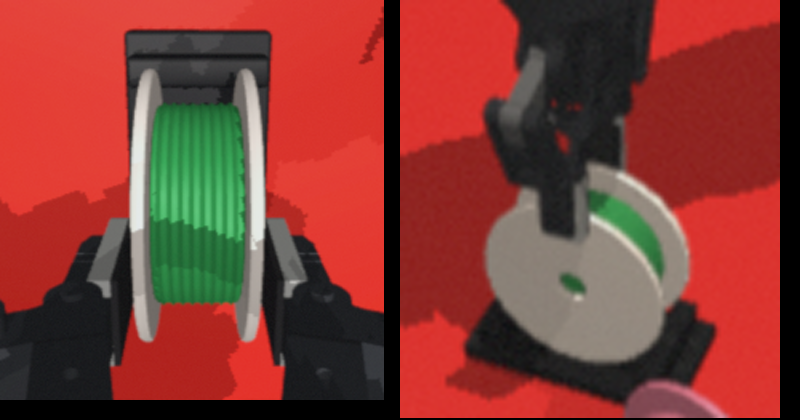

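Crops show the spool squarely between the pads. In the side view the fingertip ends near (308,332.6). I check its height there.

```bash
python3 - <<'E'
from h import *
P=cam("side");st=r.state();c=st["tcp_pos"].copy();y=R.from_rotvec(st["tcp_rot"]).as_matrix()[:,1];y*=np.sign(y[1])
print(y)
for d in(0,6,12):
  for z in(80,85,90,95,101): 
    p=c+y*(18+d);p[2]=z;print(d,z,proj(P,p).round(1))
E
python3 plan.py 481 224 106.5 71 3
```

```text
[0.32382737 0.9461157  0.00096093]
0 80 [[309.  333.5]]
0 85 [[308.9 331.3]]
0 90 [[308.8 329.1]]
0 95 [[308.7 326.9]]
0 101 [[308.5 324.2]]
6 80 [[307.5 335.7]]
6 85 [[307.4 333.5]]
6 90 [[307.3 331.3]]
6 95 [[307.2 329.1]]
6 101 [[307.  326.4]]
12 80 [[306. 338.]]
12 85 [[305.9 335.7]]
12 90 [[305.8 333.5]]
12 95 [[305.7 331.3]]
12 101 [[305.5 328.6]]
at [481.  223.9  87.5] 71.11 dw -0.1
[{"slide":[0.0,0.0,-0.0063],"rot":[0,0,0.0006]},{"slide":[0.0,0.0,-0.0064],"rot":[0,0,0.0006]},{"slide":[0.0001,0.0,-0.0063],"rot":[0,0,0.0006]}]
```

>>> {"op": "play_rows", "data": {"rows": [{"slide": [0,0,-0.005],"rot": [0,0,0],"claw": -0.6},{"slide": [0,0,-0.012],"rot": [0,0,0],"claw": -0.6},{"slide": [0,0,-0.017],"rot": [0,0,0],"claw": -0.6},{"slide": [0,0,-0.017],"rot": [0,0,0],"claw": -0.6},{"slide": [0,0,-0.017],"rot": [0,0,0],"claw": -0.6},{"slide": [0,0,-0.012],"rot": [0,0,0],"claw": -0.6},{"slide": [0,0,-0.005],"rot": [0,0,0],"claw": -0.6},{"slide": [0,0,0],"rot": [0,0,0],"claw": -0.6}], "newtons": 60}}

```text
clock: 5.6
tcp_pos: [480.5, 223.9, 172.0]
tcp_rot: [0.516, 3.098, 0.001]
force: [0.9, -0.5, -1.9]
finger_gap: 0.401
gripper_force: 60.1
```

Run:
```python
from plan import *
st=r.state();p,w=st["tcp_pos"],yawof(st);print(p,w,st["force"],st["moment"],st["finger_gap"])
e=np.array([466.6,1.4,172.5]);n=14
s=[ (1-np.cos(np.pi*i/n))/2 for i in range(1,n+1)]
show(rows(p,w,[(*(p+(e-p)*k),w+(120.5-w)*k) for k in s],3),7)
```

```text
[480.51965383 223.87710523 172.01729887] 71.10455263589239 [ 0.86421618 -0.52252027 -1.87414765] [-0.04883145  0.0071821   0.02714834] 0.40088926770836025
[{"slide":[-0.001,-0.003,-0.0],"rot":[0,0,-0.011]},{"slide":[-0.002,-0.008,-0.0],"rot":[0,0,-0.032]},{"slide":[-0.003,-0.013,-0.0],"rot":[0,0,-0.051]},{"slide":[-0.003,-0.017,-0.0],"rot":[0,0,-0.068]},{"slide":[-0.002,-0.021,-0.0],"rot":[0,0,-0.082]},{"slide":[-0.001,-0.024,-0.0],"rot":[0,0,-0.091]},{"slide":[0.002,-0.024,-0.0],"rot":[0,0,-0.096]}]
[{"slide":[0.004,-0.025,-0.0],"rot":[0,0,-0.096]},{"slide":[0.006,-0.022,-0.0],"rot":[0,0,-0.091]},{"slide":[0.007,-0.02,-0.0],"rot":[0,0,-0.082]},{"slide":[0.008,-0.016,-0.0],"rot":[0,0,-0.068]},{"slide":[0.006,-0.012,-0.0],"rot":[0,0,-0.051]},{"slide":[0.005,-0.007,-0.0],"rot":[0,0,-0.032]},{"slide":[0.001,-0.002,-0.0],"rot":[0,0,-0.011]}]
```

>>> {"op": "play_rows", "data": {"rows": [{"slide": [-0.001,-0.003,0],"rot": [0,0,-0.011],"claw": -0.6},{"slide": [-0.002,-0.008,0],"rot": [0,0,-0.032],"claw": -0.6},{"slide": [-0.003,-0.013,0],"rot": [0,0,-0.051],"claw": -0.6},{"slide": [-0.003,-0.017,0],"rot": [0,0,-0.068],"claw": -0.6},{"slide": [-0.002,-0.021,0],"rot": [0,0,-0.082],"claw": -0.6},{"slide": [-0.001,-0.024,0],"rot": [0,0,-0.091],"claw": -0.6},{"slide": [0.002,-0.024,0],"rot": [0,0,-0.096],"claw": -0.6}]}}

```text
clock: 6.3
tcp_pos: [472.3, 111.6, 170.3]
tcp_rot: [0.166, -3.135, 0.001]
force: [0.3, 0.2, -2.4]
finger_gap: 0.404
gripper_force: 60.0
```

>>> {"op": "play_rows", "data": {"rows": [{"slide": [0.004,-0.025,0],"rot": [0,0,-0.096],"claw": -0.6},{"slide": [0.006,-0.022,0],"rot": [0,0,-0.091],"claw": -0.6},{"slide": [0.007,-0.02,0],"rot": [0,0,-0.082],"claw": -0.6},{"slide": [0.008,-0.016,0],"rot": [0,0,-0.068],"claw": -0.6},{"slide": [0.006,-0.012,0],"rot": [0,0,-0.051],"claw": -0.6},{"slide": [0.005,-0.007,0],"rot": [0,0,-0.032],"claw": -0.6},{"slide": [0.001,-0.002,0],"rot": [0,0,-0.011],"claw": -0.6},{"slide": [0,0,0],"rot": [0,0,0],"claw": -0.6}]}}

```text
clock: 7.1
tcp_pos: [465.7, 1.3, 170.7]
tcp_rot: [0.825, -3.03, -0.001]
force: [-0.3, 0.9, -2.1]
finger_gap: 0.4
gripper_force: 60.1
```

Run:
```python
from plan import *
import json
st=r.state();p=st["tcp_pos"];w=yawof(st);print(p,w,R.from_rotvec(st["tcp_rot"]).as_matrix()[2],st["force"],st["moment"])
ims={n:r.get_image(n)[...,::-1].copy() for n in("wrist","side","top")}
for n in ims: cv2.imwrite(f"pics/pre_{n}raw.png",ims[n])
json.dump({k:np.array(st[k]).tolist() for k in("tcp_pos","tcp_rot")},open("pre.json","w"))
b=np.load("bar2.npy")
from fit import barpts
F=frame(w);a=np.linspace(0,2*np.pi,80);c=p-[0,0,32.5]
for n in ims:
    P=cam(n,st if n=="wrist" else None);z=ims[n]
    cv2.polylines(z,[np.round(proj(P,barpts(b))*16).astype(int)],False,(0,0,255),1,cv2.LINE_AA,4)
    for k,rr in((-18,46),(18,46),(-18,7),(18,7)):
        cv2.polylines(z,[np.round(proj(P,c+k*F[:,1]+rr*(np.cos(a)[:,None]*F[:,0]+np.sin(a)[:,None]*F[:,2]))*16).astype(int)],True,(255,0,255),1,cv2.LINE_AA,4)
s=proj(cam("side"),c)[0].astype(int);t=proj(cam("top"),c)[0].astype(int)
o=np.zeros((600,800,3),np.uint8)
o[:384,:512]=cv2.resize(ims["wrist"],(512,384))
o[:300,515:800]=crop(ims["side"],s[0]-40,s[1]-30,95,100,3)[:300,:285]
o[310:600,515:800]=crop(ims["top"],t[0]-30,t[1]-58,95,97,3)[:290,:285]
cv2.imwrite("pics/pre.png",o)
```

```text
[465.65912826   1.28529135 170.70037257] 120.44338946250068 [ 9.02961505e-04  6.61537895e-04 -9.99999374e-01] [-0.29399214  0.87306062 -2.05532527] [-0.01310961  0.0058344  -0.0192211 ]
```

View pics/pre.png

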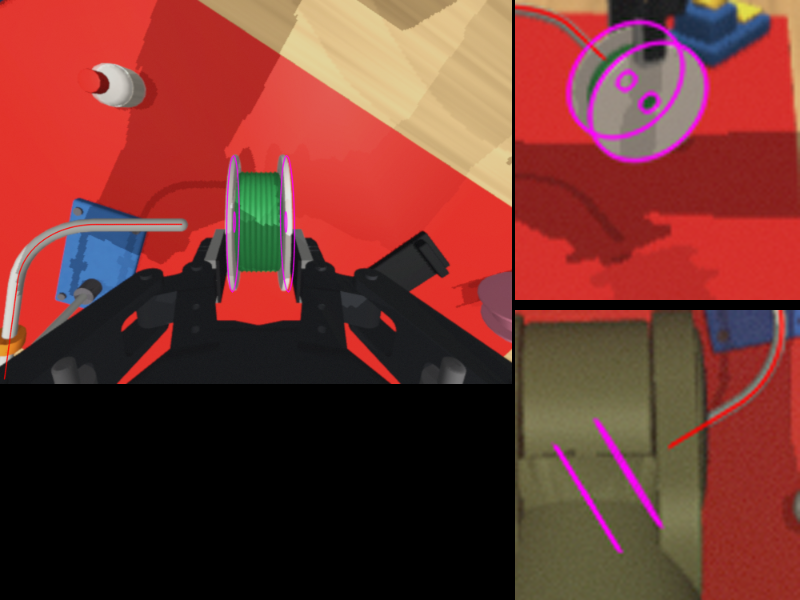

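Overlays agree everywhere: the wrist view has the bar tip at (185,225) of its half and the spool at (260,222), and the side view has the bore hole at (649,102), on the model. A quick numeric check of the remaining offset.

```bash
cat > chk.py <<'E'
from plan import *
from fit import barpts,dist
from scipy.optimize import minimize,least_squares
import json
d=json.load(open("pre.json"));d={k:np.array(v) for k,v in d.items()};P=cam("wrist",d);im=cv2.imread("pics/pre_wristraw.png")
b=np.load("bar2.npy");h=cv2.cvtColor(im,cv2.COLOR_BGR2HSV);H,S,V=[h[...,i] for i in range(3)]
for nm,P_,im_ in(("wrist",P,im),("side",cam("side"),cv2.imread("pics/pre_sideraw.png"))):
    hh=cv2.cvtColor(im_,cv2.COLOR_BGR2HSV);k=np.zeros((480,640),np.uint8);bp=barpts(b)[3:37];q=proj(P_,bp);cv2.polylines(k,[np.round(q).astype(int)],False,1,17 if nm=="wrist" else 9)
    g=np.argwhere((hh[...,1]<80)&(hh[...,2]>100)&(k>0))[:,::-1].astype(float)
    u=q[0]-q[-1];u/=np.linalg.norm(u);n=np.array([-u[1],u[0]]);g=g[((g-q[-1])@u>0)&((g-q[0])@u<0)]
    off=np.median((g-q[0])@n);sc={}
    for ax,v in(("lat",frame(120.5)[:,0]),("up",np.array([0,0,1.]))): sc[ax]=((proj(P_,bp[5]+v)-proj(P_,bp[5]))@n).item()
    print(nm,"bar off px",off,"px per mm",sc,len(g))
c0=d["tcp_pos"];w=yawof(d);F=frame(w);a=np.linspace(0,2*np.pi,80)
m=(((S<80)&(V>95))|((H>40)&(H<85)&(V>40)&(S>90))).astype(np.uint8);k=np.zeros_like(m);k[185:372,270:375]=m[185:372,270:375];m=k
def cost(p):
    lat,z,ax=p;c=c0+F[:,0]*lat-[0,0,z]+F[:,1]*ax;k=np.zeros((1920,2560),np.uint8)
    for rr in((18,14),(-18,-14)):
        q=np.vstack([proj(P,c+j*F[:,1]+46*(np.cos(a)[:,None]*F[:,0]+np.sin(a)[:,None]*F[:,2])) for j in rr]);cv2.fillConvexPoly(k,cv2.convexHull(((q+.5)*4).astype(np.int32)),1)
    q=np.vstack([proj(P,c+j*F[:,1]+39*(np.cos(a)[:,None]*F[:,0]+np.sin(a)[:,None]*F[:,2])) for j in(-18,18)]);cv2.fillConvexPoly(k,cv2.convexHull(((q+.5)*4).astype(np.int32)),1)
    return np.abs(cv2.resize(k.astype(np.float32),(640,480),interpolation=cv2.INTER_AREA)-m).sum()
s=minimize(cost,[0,32.5,0],method="Nelder-Mead",options=dict(initial_simplex=[[0,32.5,0],[3,32.5,0],[0,36,0],[0,32.5,2]]));print("spool lat,z,ax",s.x,s.fun,m.sum())
E
python3 chk.py
```

```text
wrist bar off px 0.959063119822275 px per mm {'lat': -1.6681289028618798, 'up': 0.7058221406932905} 1451
side bar off px 0.5079780123701457 px per mm {'lat': -0.34720669487664785, 'up': -0.27512451116619907} 67
spool lat,z,ax [-0.45967453 36.3141762  -0.99527941] 1183.5625 11196
```

```bash
cat > path.py <<'E'
import sys
from plan import *
from fit import barpts
b=np.load("bar2.npy")
def centre():  # dense centreline from 80 mm before the tip to the riser
    p=barpts(b,200)[:,:2];u=p[0]-p[5];u/=np.linalg.norm(u)
    p=np.r_[p[0]+np.arange(80,0,-.3)[:,None]*u,p];p=p[np.r_[True,np.linalg.norm(np.diff(p,axis=0),axis=1)>1e-6]]
    s=np.r_[0,np.cumsum(np.linalg.norm(np.diff(p,axis=0),axis=1))]-80;return p,s
PL,S=centre()
def pose(s):  # best bore axis at arc length s (0 = tip centre): centre xy, heading deg of travel
    at=lambda t:np.array([np.interp(t,S,PL[:,0]),np.interp(t,S,PL[:,1])])
    c=at(s);q=np.array([at(t) for t in np.linspace(s-18.5,s+18.5,41)])-c;d=at(s+18)-at(s-18);h0=np.arctan2(d[1],d[0]);best=None
    for h in h0+np.radians(np.linspace(-4,4,81)):
        n=np.array([-np.sin(h),np.cos(h)]);l=q@n;w=np.ptp(l)
        if best is None or w<best[0]:best=(w,h,(l.max()+l.min())/2,n)
    _,h,o,n=best;return c+o*n,np.degrees(h),best[0]
def where(p,w):
    s=S[np.linalg.norm(PL-p[:2],axis=1).argmin()];c,h,_=pose(s);n=np.array([-np.sin(np.radians(h)),np.cos(np.radians(h))])
    return s,(p[:2]-c)@n,(w-180-h+180)%360-180   # s, left offset, heading error (tool y = backwards)
if __name__=="__main__":
    s1,n,left,zt=map(float,sys.argv[1:5]);n=int(n);hd=float(sys.argv[5]) if len(sys.argv)>5 else 0
    st=r.state();p,w=st["tcp_pos"],yawof(st);s0,l0,h0=where(p,w)
    print("t",st["clock"],"p",p.round(2),"yaw",round(w,2),"s,left,dh",np.round([s0,l0,h0],2))
    a=np.radians(pose(s0)[1]);f=st["force"];print("force along %.1f left %.1f up %.1f"%(f[0]*np.cos(a)+f[1]*np.sin(a),-f[0]*np.sin(a)+f[1]*np.cos(a),f[2]),"moment",st["moment"].round(3),"gap",round(float(st["finger_gap"]),3))
    way=[];wc=w
    for i in range(1,n+1):
        k=i/n;c,h,_=pose(s0+(s1-s0)*k);nn=np.array([-np.sin(np.radians(h)),np.cos(np.radians(h))]);c=c+nn*(l0*(1-k)+left*k)
        wt=h+180+(h0*(1-k)+hd*k);wt=wc+(wt-wc+180)%360-180;way.append((*c,p[2]+(zt-p[2])*k,wt));wc=wt
    show(rows(p,w,way,4))
E
python3 path.py -26 8 -0.2 172.5; python3 -c "
from path import *
for s in(0,50,80,100,120,160):print(s,pose(s))"
```

```text
t 7.25 p [466.     1.91 171.04] yaw 120.5 s,left,dh [-5.48e+01 -2.30e-01  2.00e-02]
force along 0.4 left -0.9 up -2.1 moment [ 0.034 -0.012  0.017] gap 0.404
[{"slide":[-0.0,-0.0036,-0.0002],"rot":[0,0,0.0]},{"slide":[-0.0,-0.0036,-0.0002],"rot":[0,0,0.0001]},{"slide":[-0.0,-0.0036,-0.0001],"rot":[0,0,0.0]},{"slide":[-0.0,-0.0036,-0.0002],"rot":[0,0,0.0]},{"slide":[-0.0,-0.0036,-0.0002],"rot":[0,0,0.0001]},{"slide":[-0.0,-0.0036,-0.0002],"rot":[0,0,0.0]},{"slide":[-0.0,-0.0036,-0.0002],"rot":[0,0,0.0001]},{"slide":[-0.0,-0.0036,-0.0002],"rot":[0,0,-0.0]}]
0 (array([494.0128087, -45.2060719]), np.float64(-59.512019023123976), np.float64(1.0276188796155135e-13))
50 (array([519.44298461, -88.25512168]), np.float64(-58.79791200260546), np.float64(0.40727165874150206))
80 (array([ 537.72536652, -111.59840739]), np.float64(-43.19978893414131), np.float64(2.430642322466357))
100 (array([ 553.75770042, -122.86130591]), np.float64(-26.992456612235205), np.float64(2.378236601382602))
120 (array([ 572.29704272, -129.21107448]), np.float64(-10.837431474036219), np.float64(2.428045892974442))
160 (array([ 611.69928407, -128.02247812]), np.float64(9.959566589469084), np.float64(0.1091838021242772))
```

>>> {"op": "play_rows", "data": {"rows": [{"slide": [0,-0.0036,-0.0002],"rot": [0,0,0],"claw": -0.6},{"slide": [0,-0.0036,-0.0002],"rot": [0,0,0],"claw": -0.6},{"slide": [0,-0.0036,-0.0002],"rot": [0,0,0],"claw": -0.6},{"slide": [0,-0.0036,-0.0002],"rot": [0,0,0],"claw": -0.6},{"slide": [-0.0001,-0.0036,-0.0002],"rot": [0,0,0],"claw": -0.6},{"slide": [-0.0001,-0.0036,-0.0002],"rot": [0,0,0],"claw": -0.6},{"slide": [-0.0001,-0.0036,-0.0002],"rot": [0,0,0],"claw": -0.6},{"slide": [0,0,0],"rot": [0,0,0],"claw": -0.6}]}}

```text
clock: 8.05
tcp_pos: [479.5, -20.5, 172.7]
tcp_rot: [-0.825, 3.031, -0.0]
force: [0.5, 0.0, -1.8]
finger_gap: 0.403
gripper_force: 60.1
```

```bash
python3 path.py -6 8 0.1 172.5
```

```text
t 8.05 p [479.49 -20.47 172.73] yaw 120.46 s,left,dh [-28.7    0.04  -0.03]
force along 0.2 left 0.4 up -1.8 moment [-0.001  0.026  0.045] gap 0.403
[{"slide":[-0.0,-0.0028,0.0],"rot":[0,0,-0.0001]},{"slide":[-0.0,-0.0029,0.0001],"rot":[0,0,-0.0]},{"slide":[-0.0,-0.0028,-0.0],"rot":[0,0,-0.0001]},{"slide":[-0.0,-0.0028,0.0],"rot":[0,0,-0.0]},{"slide":[-0.0,-0.0029,0.0],"rot":[0,0,-0.0001]},{"slide":[-0.0001,-0.0028,0.0001],"rot":[0,0,-0.0001]},{"slide":[0.0,-0.0028,0.0],"rot":[0,0,-0.0]},{"slide":[0.0,-0.0029,0.0],"rot":[0,0,-0.0001]}]
```

>>> {"op": "play_rows", "data": {"rows": [{"slide": [0,-0.0028,0],"rot": [0,0,0],"claw": -0.6},{"slide": [0,-0.0028,0],"rot": [0,0,0],"claw": -0.6},{"slide": [0,-0.0028,0],"rot": [0,0,0],"claw": -0.6},{"slide": [0,-0.0028,0],"rot": [0,0,0],"claw": -0.6},{"slide": [0,-0.0028,0],"rot": [0,0,0],"claw": -0.6}]}}

```text
clock: 8.55
tcp_pos: [486.4, -32.3, 172.7]
tcp_rot: [0.826, -3.031, -0.0]
force: [-0.4, -0.1, -2.2]
finger_gap: 0.401
gripper_force: 60.1
```

```bash
python3 path.py 10 8 0.1 172.5
```

```text
t 8.55 p [486.4  -32.32 172.68] yaw 120.49 s,left,dh [-1.49e+01 -2.00e-02  1.00e-02]
force along -0.1 left -0.4 up -2.2 moment [ 0.034 -0.007 -0.019] gap 0.401
[{"slide":[-0.0,-0.0032,0.0],"rot":[0,0,0.0]},{"slide":[-0.0,-0.0031,0.0],"rot":[0,0,0.0]},{"slide":[-0.0,-0.0031,0.0001],"rot":[0,0,0.0]},{"slide":[-0.0001,-0.0031,-0.0],"rot":[0,0,0.0]},{"slide":[0.0,-0.0031,0.0],"rot":[0,0,0.0001]},{"slide":[0.0,-0.0031,0.0],"rot":[0,0,-0.0]},{"slide":[-0.0,-0.0032,0.0001],"rot":[0,0,-0.0]},{"slide":[-0.0,-0.0031,-0.0],"rot":[0,0,-0.0]}]
```

>>> {"op": "play_rows", "data": {"rows": [{"slide": [0,-0.003,0],"rot": [0,0,0],"claw": -0.6},{"slide": [0,-0.003,0],"rot": [0,0,0],"claw": -0.6},{"slide": [0,-0.003,0],"rot": [0,0,0],"claw": -0.6},{"slide": [-0.0001,-0.003,0],"rot": [0,0,0],"claw": -0.6},{"slide": [0,-0.003,0],"rot": [0,0,0],"claw": -0.6},{"slide": [0,-0.003,0],"rot": [0,0,0],"claw": -0.6}]}}

```text
clock: 9.15
tcp_pos: [495.6, -47.8, 172.7]
tcp_rot: [0.826, -3.031, -0.0]
force: [-0.2, -0.5, -1.5]
finger_gap: 0.397
gripper_force: 60.1
```

```bash
python3 path.py 26 8 0.1 172.5
```

```text
t 9.15 p [495.64 -47.79 172.67] yaw 120.49 s,left,dh [3.02 0.09 0.  ]
force along 0.3 left -0.4 up -1.5 moment [ 0.011 -0.028  0.004] gap 0.397
[{"slide":[-0.0,-0.0028,0.0],"rot":[0,0,0.0]},{"slide":[-0.0,-0.0029,0.0],"rot":[0,0,0.0]},{"slide":[-0.0,-0.0029,0.0001],"rot":[0,0,0.0]},{"slide":[-0.0,-0.0029,-0.0],"rot":[0,0,0.0]},{"slide":[-0.0,-0.0028,0.0],"rot":[0,0,0.0]},{"slide":[-0.0,-0.0029,0.0],"rot":[0,0,0.0001]},{"slide":[-0.0,-0.0029,0.0001],"rot":[0,0,-0.0]},{"slide":[-0.0,-0.0028,-0.0],"rot":[0,0,-0.0]}]
```

>>> {"op": "play_rows", "data": {"rows": [{"slide": [0,-0.0029,0],"rot": [0,0,0],"claw": -0.6},{"slide": [0,-0.0029,0],"rot": [0,0,0],"claw": -0.6},{"slide": [0,-0.0029,0],"rot": [0,0,0],"claw": -0.6},{"slide": [0,-0.0029,0],"rot": [0,0,0],"claw": -0.6},{"slide": [0,-0.0029,0],"rot": [0,0,0],"claw": -0.6},{"slide": [0,-0.0029,0],"rot": [0,0,0],"claw": -0.6},{"slide": [0,-0.0029,0],"rot": [0,0,0],"claw": -0.6},{"slide": [0,0,0],"rot": [0,0,0],"claw": -0.6}]}}

```text
clock: 9.95
tcp_pos: [506.0, -65.4, 172.7]
tcp_rot: [-0.826, 3.031, -0.0]
force: [0.3, 0.3, -2.9]
finger_gap: 0.401
gripper_force: 60.1
```

```bash
python3 path.py 40 8 0.1 172.5|head -2
```

```text
t 9.95 p [506.04 -65.39 172.71] yaw 120.47 s,left,dh [ 2.352e+01  1.300e-01 -2.000e-02]
force along -0.1 left 0.4 up -2.9 moment [-0.03  -0.013 -0.078] gap 0.401
```

>>> {"op": "play_rows", "data": {"rows": [{"slide": [-0.0006,0,0],"rot": [0,0,0],"claw": -0.6},{"slide": [-0.0006,0,0],"rot": [0,0,0],"claw": -0.6},{"slide": [-0.0006,0,0],"rot": [0,0,0],"claw": -0.6},{"slide": [0,0,0],"rot": [0,0,0],"claw": -0.6}]}}

```text
clock: 10.35
tcp_pos: [507.4, -64.0, 172.7]
tcp_rot: [-0.826, 3.031, 0.0]
force: [0.3, 0.9, -2.5]
finger_gap: 0.402
gripper_force: 60.1
```

```bash
python3 path.py 40 8 0.1 172.5|head -2
```

```text
t 10.35 p [507.42 -64.01 172.73] yaw 120.51 s,left,dh [2.292e+01 2.010e+00 2.000e-02]
force along -0.6 left 0.7 up -2.5 moment [-0.016 -0.009  0.043] gap 0.402
```

>>> {"op": "play_rows", "data": {"rows": [{"slide": [0.001,0,0],"rot": [0,0,0],"claw": -0.6},{"slide": [0.001,0,0],"rot": [0,0,0],"claw": -0.6},{"slide": [0.001,0,0],"rot": [0,0,0],"claw": -0.6},{"slide": [0.0006,0,0],"rot": [0,0,0],"claw": -0.6},{"slide": [0,0,0],"rot": [0,0,0],"claw": -0.6}]}}

```text
clock: 10.85
tcp_pos: [504.5, -65.8, 172.7]
tcp_rot: [-0.826, 3.03, 0.001]
force: [1.1, 0.8, -2.2]
finger_gap: 0.407
gripper_force: 60.0
```

```bash
python3 path.py 40 8 0.1 172.5|head -2
```

```text
t 10.85 p [504.51 -65.79 172.73] yaw 120.5 s,left,dh [ 2.292e+01 -1.400e+00  1.000e-02]
force along -0.1 left 1.4 up -2.2 moment [ 0.217 -0.391 -0.031] gap 0.407
```

>>> {"op": "play_rows", "data": {"rows": [{"slide": [-0.001,0,0],"rot": [0,0,0],"claw": -0.6},{"slide": [-0.001,0,0],"rot": [0,0,0],"claw": -0.6},{"slide": [-0.001,0,0],"rot": [0,0,0],"claw": -0.6},{"slide": [-0.001,0,0],"rot": [0,0,0],"claw": -0.6},{"slide": [-0.0004,0,0],"rot": [0,0,0],"claw": -0.6},{"slide": [0,0,0],"rot": [0,0,0],"claw": -0.6}]}}

```text
clock: 11.45
tcp_pos: [508.1, -63.7, 172.7]
tcp_rot: [0.826, -3.031, 0.0]
force: [-0.1, -1.2, -1.8]
finger_gap: 0.399
gripper_force: 60.1
```

```bash
python3 path.py 40 8 0.1 172.5|head -2
```

```text
t 11.45 p [508.08 -63.7  172.69] yaw 120.5 s,left,dh [2.322e+01 2.740e+00 1.000e-02]
force along 0.9 left -0.7 up -1.8 moment [-0.029  0.015 -0.004] gap 0.399
```

>>> {"op": "play_rows", "data": {"rows": [{"slide": [-0.0004,0,0],"rot": [0,0,0],"claw": -0.6},{"slide": [-0.0004,0,0],"rot": [0,0,0],"claw": -0.6},{"slide": [0,0,0],"rot": [0,0,0],"claw": -0.6}]}}

```text
clock: 11.75
tcp_pos: [508.8, -63.3, 172.7]
tcp_rot: [-0.826, 3.031, -0.0]
force: [0.1, 0.4, -2.5]
finger_gap: 0.402
gripper_force: 60.1
```

```bash
python3 path.py 40 8 0.1 172.5|head -2
```

```text
t 11.75 p [508.77 -63.33 172.7 ] yaw 120.49 s,left,dh [2.322e+01 3.520e+00 1.000e-02]
force along -0.3 left 0.3 up -2.5 moment [ 0.034 -0.02  -0.012] gap 0.402
```

>>> {"op": "play_rows", "data": {"rows": [{"slide": [-0.0003,0,0],"rot": [0,0,0],"claw": -0.6},{"slide": [-0.0003,0,0],"rot": [0,0,0],"claw": -0.6},{"slide": [0,0,0],"rot": [0,0,0],"claw": -0.6}]}}

```text
clock: 12.05
tcp_pos: [509.1, -63.1, 172.7]
tcp_rot: [0.826, -3.031, 0.0]
force: [0.0, 0.4, -1.2]
finger_gap: 0.407
gripper_force: 60.1
```

```bash
python3 path.py 40 8 0.1 172.5|head -2
```

```text
t 12.05 p [509.1  -63.13 172.66] yaw 120.49 s,left,dh [23.22  3.9   0.  ]
force along -0.3 left 0.2 up -1.2 moment [-0.063  0.141 -0.003] gap 0.407
```

>>> {"op": "play_rows", "data": {"rows": [{"slide": [0.001,0,0],"rot": [0,0,0],"claw": -0.6},{"slide": [0.001,0,0],"rot": [0,0,0],"claw": -0.6},{"slide": [0.0005,0,-0.0005],"rot": [0,0,0],"claw": -0.6},{"slide": [0,0,-0.0008],"rot": [0,0,0],"claw": -0.6},{"slide": [0,0,-0.0008],"rot": [0,0,0],"claw": -0.6},{"slide": [0,0,0],"rot": [0,0,0],"claw": -0.6}]}}

```text
clock: 12.65
tcp_pos: [507.1, -64.3, 174.9]
tcp_rot: [-0.826, 3.031, -0.0]
force: [0.1, 0.1, -1.4]
finger_gap: 0.411
gripper_force: 60.4
```

```bash
python3 -c "
import numpy as np
p=np.load('bar2.npy');p[:2]=[556.9,-124.4];np.save('bar2.npy',p)"; python3 path.py 40 8 0 172.5|head -2
```

```text
t 12.65 p [507.14 -64.3  174.88] yaw 120.49 s,left,dh [23.22  0.24  0.  ]
force along -0.0 left 0.1 up -1.4 moment [-0.008  0.012 -0.037] gap 0.411
```

>>> {"op": "play_rows", "data": {"rows": [{"slide": [0,0,0.0008],"rot": [0,0,0],"claw": -0.6},{"slide": [0,0,0.0008],"rot": [0,0,0],"claw": -0.6},{"slide": [0,0,0.001],"rot": [0,0,0],"claw": -0.6},{"slide": [0,0,0.0008],"rot": [0,0,0],"claw": -0.6},{"slide": [0,0,0.0004],"rot": [0,0,0],"claw": -0.6},{"slide": [0,0,0],"rot": [0,0,0],"claw": -0.6}]}}

```text
clock: 13.25
tcp_pos: [507.1, -64.3, 170.9]
tcp_rot: [0.826, -3.031, -0.0]
force: [0.3, -0.3, -1.4]
finger_gap: 0.406
gripper_force: 60.4
```

```bash
python3 path.py 40 8 0 172.5|head -2
```

```text
t 13.25 p [507.05 -64.29 170.9 ] yaw 120.49 s,left,dh [23.22  0.17  0.  ]
force along 0.4 left 0.1 up -1.4 moment [-0.007  0.012  0.002] gap 0.406
```

```bash
python3 path.py 50 8 0 172.9
```

```text
t 13.25 p [507.05 -64.29 170.9 ] yaw 120.49 s,left,dh [23.22  0.17  0.  ]
force along 0.4 left 0.1 up -1.4 moment [-0.007  0.012  0.002] gap 0.406
[{"slide":[0.0,-0.0035,-0.0003],"rot":[0,0,0.0]},{"slide":[0.0,-0.0033,-0.0002],"rot":[0,0,0.0]},{"slide":[0.0001,-0.0034,-0.0003],"rot":[0,0,0.0]},{"slide":[-0.0,-0.0033,-0.0002],"rot":[0,0,0.0]},{"slide":[0.0,-0.0034,-0.0003],"rot":[0,0,0.0]},{"slide":[0.0,-0.0033,-0.0002],"rot":[0,0,-0.0002]},{"slide":[0.0,-0.0034,-0.0003],"rot":[0,0,-0.0039]},{"slide":[0.0,-0.0033,-0.0002],"rot":[0,0,-0.0083]}]
```

>>> {"op": "play_rows", "data": {"rows": [{"slide": [0,-0.0034,-0.0005],"rot": [0,0,0],"claw": -0.6},{"slide": [0,-0.0034,-0.0005],"rot": [0,0,0],"claw": -0.6},{"slide": [0.0001,-0.0034,-0.0005],"rot": [0,0,0],"claw": -0.6},{"slide": [0,-0.0033,-0.0005],"rot": [0,0,0],"claw": -0.6},{"slide": [0,-0.0034,0],"rot": [0,0,0],"claw": -0.6},{"slide": [0,-0.0033,0],"rot": [0,0,0],"claw": -0.6},{"slide": [0,-0.0034,0],"rot": [0,0,-0.0039],"claw": -0.6},{"slide": [0,-0.0033,0],"rot": [0,0,-0.0083],"claw": -0.6}]}}

```text
clock: 14.05
tcp_pos: [520.8, -87.8, 173.0]
tcp_rot: [0.845, -3.026, -0.0]
force: [0.7, 0.2, -2.6]
finger_gap: 0.403
gripper_force: 60.5
```

```bash
python3 path.py 66 8 0 172.9
```

```text
t 14.05 p [520.82 -87.8  172.96] yaw 121.22 s,left,dh [ 5.037e+01  2.000e-02 -5.000e-02]
force along 0.2 left 0.7 up -2.6 moment [ 0.013 -0.033  0.022] gap 0.403
[{"slide":[-0.0,-0.002,0.0],"rot":[0,0,-0.009]},{"slide":[-0.0,-0.0019,0.0],"rot":[0,0,-0.0088]},{"slide":[-0.0001,-0.002,0.0],"rot":[0,0,-0.0104]},{"slide":[0.0,-0.0019,0.0],"rot":[0,0,-0.0118]},{"slide":[-0.0,-0.002,0.0],"rot":[0,0,-0.0133]},{"slide":[-0.0001,-0.0019,0.0],"rot":[0,0,-0.0149]},{"slide":[-0.0,-0.002,0.0001],"rot":[0,0,-0.0164]},{"slide":[-0.0001,-0.0019,-0.0],"rot":[0,0,-0.0179]}]
```

>>> {"op": "play_rows", "data": {"rows": [{"slide": [0,-0.002,0],"rot": [0,0,-0.009],"claw": -0.6},{"slide": [0,-0.0019,0],"rot": [0,0,-0.0088],"claw": -0.6},{"slide": [-0.0001,-0.002,0],"rot": [0,0,-0.0104],"claw": -0.6},{"slide": [0,-0.0019,0],"rot": [0,0,-0.0118],"claw": -0.6},{"slide": [0,-0.002,0],"rot": [0,0,-0.0133],"claw": -0.6},{"slide": [-0.0001,-0.0019,0],"rot": [0,0,-0.0149],"claw": -0.6},{"slide": [0,-0.002,0],"rot": [0,0,-0.0164],"claw": -0.6},{"slide": [-0.0001,-0.0019,0],"rot": [0,0,-0.0179],"claw": -0.6}]}}

```text
clock: 14.85
tcp_pos: [529.6, -100.5, 173.0]
tcp_rot: [1.001, -2.978, -0.0]
force: [-0.0, 0.1, -2.0]
finger_gap: 0.401
gripper_force: 60.5
```

```bash
python3 path.py 80 8 0 172.9
```

```text
t 14.85 p [ 529.57 -100.49  172.99] yaw 127.15 s,left,dh [6.582e+01 6.000e-02 1.600e-01]
force along -0.1 left 0.1 up -2.0 moment [-0.049  0.028 -0.02 ] gap 0.401
[{"slide":[-0.0,-0.0017,0.0],"rot":[0,0,-0.017]},{"slide":[-0.0001,-0.0018,0.0],"rot":[0,0,-0.0182]},{"slide":[-0.0,-0.0017,0.0],"rot":[0,0,-0.0195]},{"slide":[-0.0,-0.0018,0.0],"rot":[0,0,-0.0208]},{"slide":[-0.0001,-0.0017,0.0001],"rot":[0,0,-0.0202]},{"slide":[0.0,-0.0018,-0.0],"rot":[0,0,-0.0233]},{"slide":[-0.0,-0.0017,-0.0],"rot":[0,0,-0.0245]},{"slide":[-0.0,-0.0018,-0.0],"rot":[0,0,-0.0249]}]
```

>>> {"op": "play_rows", "data": {"rows": [{"slide": [0,-0.0017,0],"rot": [0,0,-0.017],"claw": -0.6},{"slide": [-0.0001,-0.0018,0],"rot": [0,0,-0.0182],"claw": -0.6},{"slide": [0,-0.0017,0],"rot": [0,0,-0.0195],"claw": -0.6},{"slide": [0,-0.0018,0],"rot": [0,0,-0.0208],"claw": -0.6},{"slide": [-0.0001,-0.0017,0],"rot": [0,0,-0.0202],"claw": -0.6},{"slide": [0,-0.0018,0],"rot": [0,0,-0.0233],"claw": -0.6},{"slide": [0,-0.0017,0],"rot": [0,0,-0.0245],"claw": -0.6},{"slide": [0,-0.0018,0],"rot": [0,0,-0.0249],"claw": -0.6}]}}

```text
clock: 15.65
tcp_pos: [538.9, -110.9, 173.0]
tcp_rot: [1.248, -2.883, -0.0]
force: [0.1, -0.1, -2.8]
finger_gap: 0.401
gripper_force: 60.5
```

```bash
python3 path.py 94 8 0 172.9
```

```text
t 15.65 p [ 538.89 -110.93  172.97] yaw 136.83 s,left,dh [ 8.e+01 -5.e-02  3.e-02]
force along 0.1 left -0.1 up -2.8 moment [-0.042 -0.042 -0.037] gap 0.401
[{"slide":[-0.0,-0.0017,0.0],"rot":[0,0,-0.0249]},{"slide":[-0.0001,-0.0017,0.0],"rot":[0,0,-0.025]},{"slide":[0.0,-0.0017,0.0],"rot":[0,0,-0.0248]},{"slide":[-0.0,-0.0018,0.0],"rot":[0,0,-0.0246]},{"slide":[-0.0,-0.0017,0.0],"rot":[0,0,-0.0246]},{"slide":[-0.0001,-0.0017,0.0001],"rot":[0,0,-0.0246]},{"slide":[0.0,-0.0017,-0.0],"rot":[0,0,-0.0246]},{"slide":[-0.0,-0.0017,-0.0],"rot":[0,0,-0.0246]}]
```

>>> {"op": "play_rows", "data": {"rows": [{"slide": [0,-0.0017,0],"rot": [0,0,-0.0249],"claw": -0.6},{"slide": [-0.0001,-0.0017,0],"rot": [0,0,-0.025],"claw": -0.6},{"slide": [0,-0.0017,0],"rot": [0,0,-0.0248],"claw": -0.6},{"slide": [0,-0.0018,0],"rot": [0,0,-0.0246],"claw": -0.6},{"slide": [0,-0.0017,0],"rot": [0,0,-0.0246],"claw": -0.6},{"slide": [-0.0001,-0.0017,0],"rot": [0,0,-0.0246],"claw": -0.6}]}}

```text
clock: 16.25
tcp_pos: [547.0, -117.4, 173.0]
tcp_rot: [1.459, -2.782, -0.0]
force: [0.2, -0.2, -1.3]
finger_gap: 0.397
gripper_force: 60.5
```

```bash
python3 path.py 104 8 0 172.9
```

```text
t 16.25 p [ 546.96 -117.35  172.99] yaw 145.33 s,left,dh [ 9.053e+01  2.000e-02 -2.000e-02]
force along 0.3 left -0.0 up -1.3 moment [0.013 0.015 0.013] gap 0.397
[{"slide":[-0.0,-0.0017,0.0],"rot":[0,0,-0.0238]},{"slide":[-0.0,-0.0016,0.0],"rot":[0,0,-0.0238]},{"slide":[-0.0001,-0.0017,0.0],"rot":[0,0,-0.0238]},{"slide":[0.0,-0.0016,0.0],"rot":[0,0,-0.0238]},{"slide":[0.0,-0.0017,0.0001],"rot":[0,0,-0.0238]},{"slide":[-0.0,-0.0016,-0.0],"rot":[0,0,-0.0238]},{"slide":[-0.0,-0.0017,-0.0],"rot":[0,0,-0.0237]},{"slide":[-0.0,-0.0016,-0.0],"rot":[0,0,-0.0238]}]
```

>>> {"op": "play_rows", "data": {"rows": [{"slide": [0,-0.0017,0],"rot": [0,0,-0.0238],"claw": -0.6},{"slide": [0,-0.0016,0],"rot": [0,0,-0.0238],"claw": -0.6},{"slide": [-0.0001,-0.0017,0],"rot": [0,0,-0.0238],"claw": -0.6},{"slide": [0,-0.0016,0],"rot": [0,0,-0.0238],"claw": -0.6},{"slide": [0,-0.0017,0],"rot": [0,0,-0.0238],"claw": -0.6},{"slide": [0,-0.0016,0],"rot": [0,0,-0.0238],"claw": -0.6}]}}

```text
clock: 16.85
tcp_pos: [555.5, -122.4, 173.0]
tcp_rot: [-1.654, 2.671, 0.0]
force: [1.3, -0.2, -2.5]
finger_gap: 0.404
gripper_force: 60.5
```

```bash
python3 path.py 114 8 0 172.9
```

```text
t 16.85 p [ 555.47 -122.35  173.01] yaw 153.52 s,left,dh [1.0063e+02 5.0000e-02 1.0000e-02]
force along 1.3 left 0.4 up -2.5 moment [-0.041  0.027  0.025] gap 0.404
[{"slide":[-0.0,-0.0017,0.0],"rot":[0,0,-0.0236]},{"slide":[-0.0,-0.0016,0.0],"rot":[0,0,-0.0235]},{"slide":[-0.0,-0.0017,0.0],"rot":[0,0,-0.0236]},{"slide":[-0.0001,-0.0016,0.0001],"rot":[0,0,-0.0235]},{"slide":[0.0,-0.0017,-0.0],"rot":[0,0,-0.0236]},{"slide":[0.0,-0.0016,-0.0],"rot":[0,0,-0.0235]},{"slide":[0.0,-0.0016,-0.0],"rot":[0,0,-0.0236]},{"slide":[-0.0,-0.0017,0.0],"rot":[0,0,-0.0235]}]
```

>>> {"op": "play_rows", "data": {"rows": [{"slide": [0,-0.0017,0],"rot": [0,0,-0.0236],"claw": -0.6},{"slide": [0,-0.0016,0],"rot": [0,0,-0.0235],"claw": -0.6},{"slide": [0,-0.0017,0],"rot": [0,0,-0.0236],"claw": -0.6},{"slide": [-0.0001,-0.0016,0],"rot": [0,0,-0.0235],"claw": -0.6},{"slide": [0,-0.0017,0],"rot": [0,0,-0.0236],"claw": -0.6},{"slide": [0,-0.0016,0],"rot": [0,0,-0.0235],"claw": -0.6}]}}

```text
clock: 17.45
tcp_pos: [564.6, -126.2, 173.0]
tcp_rot: [-1.838, 2.548, 0.0]
force: [-0.3, -0.5, -2.3]
finger_gap: 0.403
gripper_force: 60.5
```

```bash
python3 path.py 124 8 0 172.9
```

```text
t 17.45 p [ 564.62 -126.15  172.99] yaw 161.61 s,left,dh [ 1.1072e+02  3.0000e-02 -6.0000e-02]
force along -0.2 left -0.6 up -2.3 moment [ 0.001  0.03  -0.003] gap 0.403
[{"slide":[-0.0,-0.0017,0.0],"rot":[0,0,-0.0235]},{"slide":[-0.0,-0.0016,0.0],"rot":[0,0,-0.0235]},{"slide":[-0.0001,-0.0016,0.0],"rot":[0,0,-0.0236]},{"slide":[0.0,-0.0017,0.0],"rot":[0,0,-0.0235]},{"slide":[0.0,-0.0016,0.0001],"rot":[0,0,-0.0235]},{"slide":[-0.0,-0.0016,-0.0],"rot":[0,0,-0.0235]},{"slide":[-0.0,-0.0017,-0.0],"rot":[0,0,-0.0239]},{"slide":[-0.0,-0.0016,-0.0],"rot":[0,0,-0.0238]}]
```

>>> {"op": "play_rows", "data": {"rows": [{"slide": [0,-0.0017,0],"rot": [0,0,-0.0235],"claw": -0.6},{"slide": [0,-0.0016,0],"rot": [0,0,-0.0235],"claw": -0.6},{"slide": [-0.0001,-0.0016,0],"rot": [0,0,-0.0236],"claw": -0.6},{"slide": [0,-0.0017,0],"rot": [0,0,-0.0235],"claw": -0.6},{"slide": [0,-0.0016,0],"rot": [0,0,-0.0235],"claw": -0.6},{"slide": [0,-0.0016,0],"rot": [0,0,-0.0235],"claw": -0.6},{"slide": [0,-0.0017,0],"rot": [0,0,-0.0239],"claw": -0.6}]}}

```text
clock: 18.15
tcp_pos: [575.8, -128.9, 173.0]
tcp_rot: [-2.042, 2.388, 0.0]
force: [-0.3, 0.1, -1.9]
finger_gap: 0.401
gripper_force: 60.5
```

```bash
python3 path.py 136 8 0 172.9
```

```text
t 18.15 p [ 575.77 -128.9   173.  ] yaw 171.07 s,left,dh [ 1.2233e+02 -2.0000e-02  1.0000e-02]
force along -0.3 left 0.0 up -1.9 moment [-0.007 -0.026  0.034] gap 0.401
[{"slide":[-0.0,-0.0016,0.0],"rot":[0,0,-0.0244]},{"slide":[-0.0,-0.0017,0.0],"rot":[0,0,-0.0244]},{"slide":[-0.0001,-0.0017,0.0],"rot":[0,0,-0.0244]},{"slide":[0.0,-0.0017,0.0001],"rot":[0,0,-0.0239]},{"slide":[0.0,-0.0017,-0.0],"rot":[0,0,-0.0228]},{"slide":[0.0,-0.0016,-0.0],"rot":[0,0,-0.0216]},{"slide":[0.0,-0.0017,-0.0],"rot":[0,0,-0.0187]},{"slide":[0.0,-0.0017,0.0],"rot":[0,0,-0.0193]}]
```

>>> {"op": "play_rows", "data": {"rows": [{"slide": [0,-0.0016,0],"rot": [0,0,-0.0244],"claw": -0.6},{"slide": [0,-0.0017,0],"rot": [0,0,-0.0244],"claw": -0.6},{"slide": [-0.0001,-0.0017,0],"rot": [0,0,-0.0244],"claw": -0.6},{"slide": [0,-0.0017,0],"rot": [0,0,-0.0239],"claw": -0.6},{"slide": [0,-0.0017,0],"rot": [0,0,-0.0228],"claw": -0.6},{"slide": [0,-0.0016,0],"rot": [0,0,-0.0216],"claw": -0.6},{"slide": [0,-0.0017,0],"rot": [0,0,-0.0187],"claw": -0.6}]}}

```text
clock: 18.85
tcp_pos: [587.4, -129.8, 173.0]
tcp_rot: [-2.226, 2.217, 0.0]
force: [0.4, -1.0, -1.4]
finger_gap: 0.401
gripper_force: 60.5
```

```bash
python3 path.py 150 8 0 172.9
```

```text
t 18.85 p [ 587.43 -129.79  173.  ] yaw -179.77 s,left,dh [ 1.3436e+02  1.0000e-02 -7.0000e-02]
force along 0.4 left -1.0 up -1.4 moment [ 0.015 -0.019 -0.007] gap 0.401
[{"slide":[0.0,-0.002,0.0],"rot":[0,0,-0.0221]},{"slide":[0.0,-0.002,0.0],"rot":[0,0,-0.0206]},{"slide":[0.0,-0.0019,0.0],"rot":[0,0,-0.019]},{"slide":[0.0001,-0.0019,0.0],"rot":[0,0,-0.0175]},{"slide":[-0.0,-0.002,0.0001],"rot":[0,0,-0.016]},{"slide":[0.0,-0.0019,-0.0],"rot":[0,0,-0.0145]},{"slide":[0.0,-0.002,-0.0],"rot":[0,0,-0.0129]},{"slide":[0.0,-0.0019,-0.0],"rot":[0,0,-0.0114]}]
```

>>> {"op": "play_rows", "data": {"rows": [{"slide": [0,-0.002,0],"rot": [0,0,-0.0221],"claw": -0.6},{"slide": [0,-0.002,0],"rot": [0,0,-0.0206],"claw": -0.6},{"slide": [0,-0.0019,0],"rot": [0,0,-0.019],"claw": -0.6},{"slide": [0.0001,-0.0019,0],"rot": [0,0,-0.0175],"claw": -0.6},{"slide": [0,-0.002,0],"rot": [0,0,-0.016],"claw": -0.6},{"slide": [0,-0.0019,0],"rot": [0,0,-0.0145],"claw": -0.6},{"slide": [0,-0.002,0],"rot": [0,0,-0.0129],"claw": -0.6},{"slide": [0,-0.0019,0],"rot": [0,0,-0.0114],"claw": -0.6}]}}

```text
clock: 19.65
tcp_pos: [603.0, -128.8, 173.0]
tcp_rot: [-2.369, 2.064, -0.0]
force: [0.3, -0.3, -1.1]
finger_gap: 0.402
gripper_force: 60.5
```

```bash
python3 path.py 166 8 0 172.9; python3 -c "
from path import *
u=np.array([np.cos(b[2]+b[3]),np.sin(b[2]+b[3])])
print('collar face ~s',60+85.5+92.5-40.2, 'spool centre s',60+85.5+92.5-40.2-18)"
```

```text
t 19.65 p [ 603.01 -128.79  172.99] yaw -172.13 s,left,dh [ 1.501e+02  4.000e-02 -7.000e-02]
force along 0.2 left -0.4 up -1.1 moment [-0.013  0.003  0.007] gap 0.402
[{"slide":[0.0,-0.0021,0.0],"rot":[0,0,-0.01]},{"slide":[0.0,-0.002,0.0],"rot":[0,0,-0.0084]},{"slide":[0.0,-0.0019,0.0],"rot":[0,0,-0.0087]},{"slide":[0.0,-0.002,0.0],"rot":[0,0,-0.0053]},{"slide":[0.0,-0.002,0.0001],"rot":[0,0,-0.0037]},{"slide":[0.0,-0.002,-0.0],"rot":[0,0,-0.0022]},{"slide":[0.0001,-0.002,-0.0],"rot":[0,0,-0.0006]},{"slide":[-0.0,-0.002,-0.0],"rot":[0,0,-0.0002]}]
collar face ~s 197.8 spool centre s 179.8
```

>>> {"op": "play_rows", "data": {"rows": [{"slide": [0,-0.0021,0],"rot": [0,0,-0.01],"claw": -0.6},{"slide": [0,-0.002,0],"rot": [0,0,-0.0084],"claw": -0.6},{"slide": [0,-0.0019,0],"rot": [0,0,-0.0087],"claw": -0.6},{"slide": [0,-0.002,0],"rot": [0,0,-0.0053],"claw": -0.6},{"slide": [0,-0.002,0],"rot": [0,0,-0.0037],"claw": -0.6},{"slide": [0,-0.002,0],"rot": [0,0,-0.0022],"claw": -0.6},{"slide": [0.0001,-0.002,0],"rot": [0,0,-0.0006],"claw": -0.6},{"slide": [0,-0.002,0],"rot": [0,0,0],"claw": -0.6}]}}

```text
clock: 20.45
tcp_pos: [618.8, -126.3, 173.0]
tcp_rot: [-2.407, 2.019, -0.0]
force: [0.4, -0.3, -1.6]
finger_gap: 0.403
gripper_force: 60.5
```

```bash
python3 path.py 174 8 0 172.9
python3 - <<'E'
from h import *
w=r.get_image("wrist")[...,::-1];t=r.get_image("top")[...,::-1];s=r.get_image("side")[...,::-1]
o=np.zeros((600,800,3),np.uint8);o[:384,:512]=cv2.resize(w,(512,384));o[:300,515:800]=crop(s,225,190,95,100,3)[:300,:285];o[310:600,515:800]=crop(t,325,120,95,97,3)[:290,:285]
cv2.imwrite("pics/leg.png",o)
E
```

```text
t 20.45 p [ 618.83 -126.35  172.99] yaw -169.96 s,left,dh [ 1.6583e+02 -9.0000e-02 -7.0000e-02]
force along 0.4 left -0.4 up -1.6 moment [-0.009 -0.052  0.041] gap 0.403
[{"slide":[-0.0,-0.0008,0.0],"rot":[0,0,-0.0002]},{"slide":[-0.0,-0.0011,0.0],"rot":[0,0,-0.0001]},{"slide":[-0.0,-0.001,0.0],"rot":[0,0,-0.0002]},{"slide":[-0.0,-0.001,0.0],"rot":[0,0,-0.0001]},{"slide":[-0.0001,-0.001,0.0001],"rot":[0,0,-0.0002]},{"slide":[0.0,-0.001,-0.0],"rot":[0,0,-0.0001]},{"slide":[0.0,-0.0011,-0.0],"rot":[0,0,-0.0002]},{"slide":[0.0,-0.001,-0.0],"rot":[0,0,-0.0001]}]
```

View pics/leg.png

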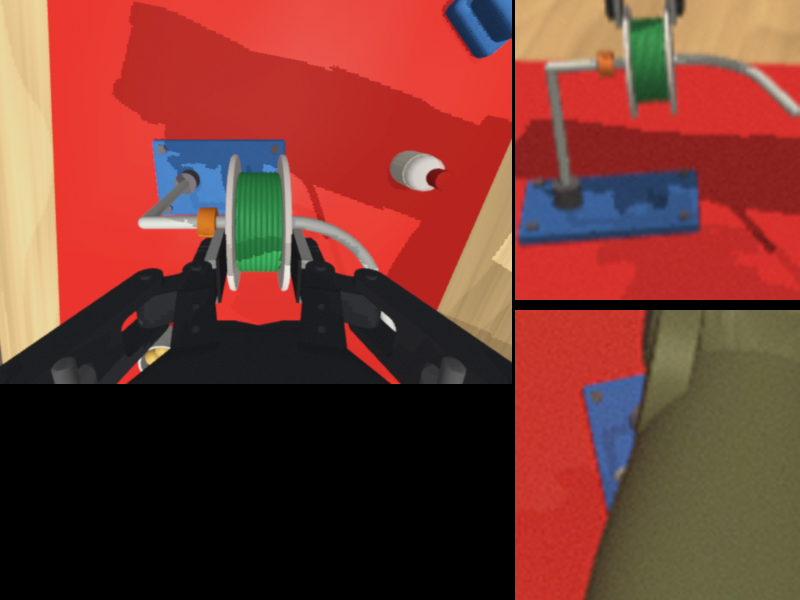

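The view shows the spool round the bend on the first leg, with the orange collar at (206,222) a short gap ahead of the flange at (228,222). I approach slowly.

>>> {"op": "play_rows", "data": {"rows": [{"slide": [0,-0.001,0],"rot": [0,0,0],"claw": -0.6},{"slide": [0,-0.001,0],"rot": [0,0,0],"claw": -0.6},{"slide": [0,-0.001,0],"rot": [0,0,0],"claw": -0.6},{"slide": [0,-0.001,0],"rot": [0,0,0],"claw": -0.6},{"slide": [0,-0.001,0],"rot": [0,0,0],"claw": -0.6},{"slide": [0,-0.001,0],"rot": [0,0,0],"claw": -0.6}]}}

```text
clock: 21.2
tcp_pos: [624.6, -125.3, 173.0]
tcp_rot: [2.407, -2.018, -0.0]
force: [0.8, 0.1, -2.1]
finger_gap: 0.403
gripper_force: 60.5
```

>>> {"op": "play_rows", "data": {"rows": [{"slide": [0,-0.001,0],"rot": [0,0,0],"claw": -0.6},{"slide": [0,-0.001,0],"rot": [0,0,0],"claw": -0.6},{"slide": [0,-0.001,0],"rot": [0,0,0],"claw": -0.6}]}}

```text
clock: 21.5
tcp_pos: [627.6, -124.8, 173.0]
tcp_rot: [-2.407, 2.019, 0.0]
force: [-0.1, 0.2, -0.7]
finger_gap: 0.405
gripper_force: 60.5
```

```bash
python3 path.py 180 8 0 172.9|head -2
```

```text
t 21.5 p [ 627.59 -124.75  172.98] yaw -169.96 s,left,dh [ 1.7497e+02 -6.0000e-02 -7.0000e-02]
force along -0.1 left 0.2 up -0.7 moment [0.015 0.01  0.013] gap 0.405
```

>>> {"op": "play_rows", "data": {"rows": [{"slide": [0,-0.0007,0],"rot": [0,0,0],"claw": -0.6},{"slide": [0,-0.0007,0],"rot": [0,0,0],"claw": -0.6},{"slide": [0,-0.0006,0],"rot": [0,0,0],"claw": -0.6}]}}

```text
clock: 21.8
tcp_pos: [629.5, -124.4, 173.0]
tcp_rot: [2.407, -2.019, -0.0]
force: [-0.0, 0.2, -1.9]
finger_gap: 0.404
gripper_force: 60.5
```

>>> {"op": "play_rows", "data": {"rows": [{"slide": [0,-0.0005,0],"rot": [0,0,0],"claw": -0.6},{"slide": [0,-0.0005,0],"rot": [0,0,0],"claw": -0.6},{"slide": [0,-0.0005,0],"rot": [0,0,0],"claw": -0.6}]}}

```text
clock: 22.1
tcp_pos: [630.2, -124.3, 172.9]
tcp_rot: [2.406, -2.018, -0.001]
force: [-3.3, -0.9, 0.7]
finger_gap: 0.401
gripper_force: 60.7
```

>>> {"op": "play_rows", "data": {"rows": [{"slide": [0,-0.0003,0],"rot": [0,0,0],"claw": -0.6},{"slide": [0,-0.0003,0],"rot": [0,0,0],"claw": -0.6},{"slide": [0,0,0],"rot": [0,0,0],"claw": -0.6}]}}

```text
clock: 22.4
tcp_pos: [630.3, -124.3, 172.8]
tcp_rot: [2.406, -2.018, -0.002]
force: [-5.0, -0.9, 1.2]
finger_gap: 0.403
gripper_force: 60.8
```

>>> {"op": "play_rows", "data": {"rows": [{"slide": [0,-0.0004,0],"rot": [0,0,0],"claw": -0.6},{"slide": [0,-0.0004,0],"rot": [0,0,0],"claw": -0.6},{"slide": [0,0,0],"rot": [0,0,0],"claw": -0.6}]}}

```text
clock: 22.7
tcp_pos: [630.4, -124.3, 172.8]
tcp_rot: [2.405, -2.017, -0.004]
force: [-7.6, -0.9, 2.1]
finger_gap: 0.403
gripper_force: 61.0
```

```bash
python3 path.py 180 8 0 172.9|head -2
```

```text
t 22.7 p [ 630.36 -124.25  172.75] yaw -169.98 s,left,dh [ 1.7751e+02 -5.0000e-02 -9.0000e-02]
force along -7.6 left 0.4 up 2.1 moment [-0.298  1.766  0.015] gap 0.403
```

>>> {"op": "play_rows", "data": {"rows": [{"slide": [0,-0.0004,0],"rot": [0,0,0],"claw": -0.6},{"slide": [0,0,0],"rot": [0,0,0],"claw": -0.6},{"slide": [0,0,0],"rot": [0,0,0],"claw": -0.6}]}}

```text
clock: 23.0
tcp_pos: [630.4, -124.3, 172.7]
tcp_rot: [2.404, -2.017, -0.004]
force: [-9.6, -1.7, 2.8]
finger_gap: 0.403
gripper_force: 61.0
```

>>> {"op": "play_rows", "data": {"rows": [{"slide": [0,0,0.0005],"rot": [0,0,0],"claw": -0.6},{"slide": [0,0,0.0005],"rot": [0,0,0],"claw": -0.6},{"slide": [0,0,0.0005],"rot": [0,0,0],"claw": -0.6},{"slide": [0,0,0],"rot": [0,0,0],"claw": -0.6}]}}

```text
clock: 23.4
tcp_pos: [630.4, -124.2, 171.1]
tcp_rot: [2.404, -2.017, -0.004]
force: [-7.9, -2.2, 2.9]
finger_gap: 0.4
gripper_force: 61.0
```

>>> {"op": "play_rows", "data": {"rows": [{"slide": [0,0.0006,0.0005],"rot": [0,0,0],"claw": -0.6},{"slide": [0,0.0004,0.0003],"rot": [0,0,0],"claw": -0.6},{"slide": [0,0,0],"rot": [0,0,0],"claw": -0.6}], "newtons": 30}}

```text
clock: 23.7
tcp_pos: [630.3, -124.3, 170.5]
tcp_rot: [2.405, -2.018, -0.003]
force: [-5.5, -0.7, 1.4]
finger_gap: 0.405
gripper_force: 60.9
```

>>> {"op": "play_rows", "data": {"rows": [{"slide": [0,0,0],"rot": [0,0,0],"claw": -0.17},{"slide": [0,0,0],"rot": [0,0,0],"claw": -0.12},{"slide": [0,0,0],"rot": [0,0,0],"claw": -0.05},{"slide": [0,0,0],"rot": [0,0,0],"claw": 0.05},{"slide": [0,0,0],"rot": [0,0,0],"claw": 0.2},{"slide": [0,0,0],"rot": [0,0,0],"claw": 0.3},{"slide": [0,0,0],"rot": [0,0,0],"claw": 0.3}]}}

```text
clock: 24.4
tcp_pos: [632.0, -124.0, 170.8]
tcp_rot: [-2.407, 2.018, -0.0]
force: [0.6, 0.3, 0.1]
finger_gap: 0.652
gripper_force: 0.0
```

Run:
```python
from h import *
w=r.get_image("wrist")[...,::-1];s=r.get_image("side")[...,::-1]
o=np.zeros((600,800,3),np.uint8);o[:400,:480]=crop(w,160,120,300,250,1.6)[:400,:480];o[:300,490:775]=crop(s,225,190,95,100,3)[:300,:285]
cv2.imwrite("pics/rel.png",o);st=r.state();print(st["force"],st["moment"],st["finger_gap"])
```

```text
[ 0.32134698 -0.31589678 -0.47144739] [ 0.01426007 -0.01434392  0.00040387] 0.6501991346452688
```

View pics/rel.png

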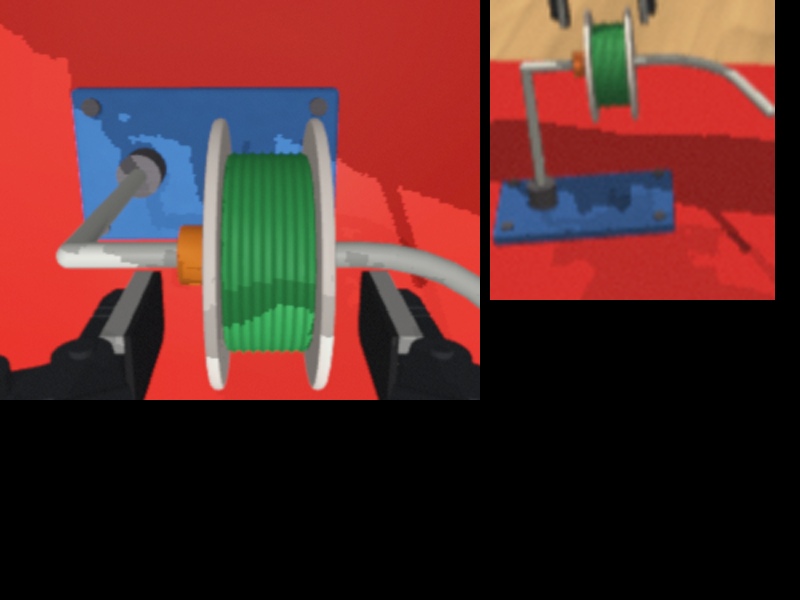

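The spool hangs against the collar, collar edge at (203,255) flush with the flange. The fingers are clear on both sides. I retreat straight up.

>>> {"op": "play_rows", "data": {"rows": [{"slide": [0,0,-0.006],"rot": [0,0,0],"claw": 0.3},{"slide": [0,0,-0.012],"rot": [0,0,0],"claw": 0.3},{"slide": [0,0,-0.015],"rot": [0,0,0],"claw": 0.3},{"slide": [0,0,-0.015],"rot": [0,0,0],"claw": 0.3},{"slide": [0,0,-0.015],"rot": [0,0,0],"claw": 0.3},{"slide": [0,0,-0.01],"rot": [0,0,0],"claw": 0.3},{"slide": [0,0,0],"rot": [0,0,0],"claw": 0.3},{"slide": [0,0,0],"rot": [0,0,0],"claw": 0.3}]}}

```text
clock: 25.3
tcp_pos: [631.8, -124.0, 243.8]
tcp_rot: [-2.407, 2.018, -0.001]
force: [0.0, -0.0, -1.5]
finger_gap: 0.649
gripper_force: 0.0
```

Run:
```python
from h import *
w=r.get_image("wrist")[...,::-1];s=r.get_image("side")[...,::-1]
o=np.zeros((400,800,3),np.uint8);o[:400,:480]=crop(w,160,90,300,250,1.6)[:400,:480];o[:300,490:775]=crop(s,225,190,95,100,3)[:300,:285]
cv2.imwrite("pics/end.png",o);st=r.state();print(st["force"],st["tcp_pos"])
```

```text
[-0.62534819 -0.1565165  -0.12765513] [ 631.29928936 -123.95288465  242.89112017]
```

View pics/end.png

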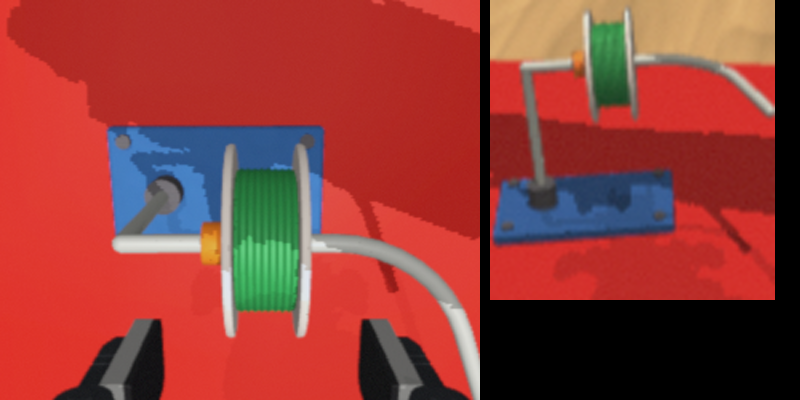

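The spool hangs flush against the collar at (221,242) and the gripper is clear. I hand in.

```bash
python3 -c "
from plant import r
print(r.sign_off())"
```

```text
the job is handed in; nothing more can be done
None
```

The green spool is on the bar, round the bend and hanging flush against the orange collar after a press of about 9.6 N; it was released and handed in at about 25 s of the 72 s, though I viewed 11 pictures against the limit of 10.

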